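# Ready the painting board

## Robot

A 7-joint arm with a two-finger parallel gripper is mounted at the origin on the work surface. World frame = base frame: x ahead of the robot, y to its left, z up, the work surface at z = 0. Lengths are in m, angles in rad, forces in N, time in s.
With the tool pointing down it reaches from about 0.425 to 0.95 m from the base axis. Payload 4.7 kg.
Tool frame: the origin (TCP) lies between the finger pads; the fingertips stand bot.tip_extent ahead of it and the grasp point (between the pads) lies 6 mm ahead of it (bot.tip_extent is the distance from the TCP to the fingertips, in m); z points along the fingers, y is the line along which they close (so a half turn about z gives the same grasp; the last joint's range is limited). The gripper opens to 85 mm and grips with 20 to 120 N. Pads are 22 mm wide; open, the fingers measure 114 mm over their backs; the gripper's body (76 mm by 85 mm) begins 54 mm behind the grasp point. The pads swing forward as they close: fully open they stand 13 mm farther back than shut.
Start: joints at [1.265, 0.469, -0.049, 1.532, 0.024, 1.141, -0.082], TCP at [0.185, -0.649, 0.256] pointing down, gripper open.
Joint ranges: [-2.59, 2.59], [-0.33, 1.99], [-1.39, 1.29], [0.1, 2.45], [-1.04, 4.18], [0.21, 1.99], [-2.66, 2.66]. Speed limits (rad/s): [2.57, 2.57, 3.14, 3.14, 3.14, 3.14, 3.14].

## Interface

Orientations are given as a unit quaternion [x, y, z, w].
In Python, from station import read_state, cams, order, bot gives the robot as it stands.
- The arm moves only by the tool drive_tool, never from a script. Its argument "plan" is text: rows parted by semicolons, each of 7 numbers parted by spaces: the shift along the tool's x, y, z in cm, then the turn, a rotation vector about the tool's x, y, z in rad, then the finger opening in cm, from 0 to 8.54. In form: x y z ax ay az grip; .... A call has 1 to 5 rows; each row shifts and turns the commanded pose from where the row before left it, along the tool's axes as they then stand; what a row does not reach is not made up. A row lasts 1/12 s, in which the tool goes at most 41.7 mm and 7.16 degrees, less where a joint would pass 70% of its speed; a pose out of reach is approached as far as the arm can. A call is refused whole if a number of a shift passes 4.17 or a number of a turn 0.125, either way. A call with a gripper value outside its range is refused whole. The fingers move at their own pace and stop on an object; the grip force is fixed at half the most. Time passes only in rows, so rows that do not move let the fingers close. It gives the time, the measured TCP pose, the force, the opening and the grip force at its end, in the units of the state.
- read_state(): the state, without advancing time (a new reading comes with each control period).
- cams.get_image(name): name is "scene" or "top" or "wrist"; returns the picture (400x640x3 uint8, red, green, blue); there is no depth.
- cams.camera_params(name): a dict with "camera_matrix" (3x3 intrinsics, pixels), "extrinsics" (4x4, takes a point from camera to world coordinates). Camera axes: x right, y up, looking along -z (the intrinsics and any distortion apply to the point x, -y, -z); pixel columns grow to the right and rows downward; lengths in m; the calibration is good to about 2 mm. A picture is of the moment at which its call begins: read the wrist's pose just before it. camera_params takes no time and is no camera call; for the wrist camera it gives the pose at the moment of the call.
- order.hand_in(): hands the job in; it is judged then, once.
The state is a dict: "time_s": time; "joint_pos": joint angles; "qd": joint speeds; "joint_efforts": joint torques, N m; "ee_pos": TCP position; "tcp_rot": TCP orientation; "ft_force": force on the tool from outside, world axes, zero at the start; "moment": the same for the moment, N m; "opening": opening from 0.0 (shut) to 1.0 (fully open); "finger_force": force on a finger pad.
Only numpy, scipy, OpenCV 4.12 (cv2) and the standard library are available. Lean on these libraries where they do the work, as an engineer would, in place of code of your own. Each camera call takes 0.05 s, during which the arm holds its last target. There are 200 camera calls.

## Task

Make the painting board at the dye table ready for the next colour. First lay each wet brush from the board on the drying rack, flat across both rails (brushes side by side) with its bristles hanging free past a rail; then take the scraper block by its red rib, set its sole on the board and wipe every loose paint chip off the end of the board into the blue trough. After that stand the scraper upright and centred along the top of its narrow ledge, and last, stand the full one of the two white jars (they look alike: feel which is heavier) upright on the middle of the board, with the empty one left or put back where it stood; do not handle the chips with the fingers, and leave the two bottles and the bowl alone.

Things in the scene. Friction and masses are not known exactly. Their poses are not given: they have to be found in the camera images.
- board: White painting board, fixed, a slab 240 (its x) x 300 (its y) mm whose flat top is 36 mm above the table; origin on the table under the centre of the slab. Along both x edges runs a wooden rim 10 mm wide that rises 8 mm above the top, leaving a clear strip 220 mm wide; the end at y = -150 mm is open and without rim; at the end y = +150 mm the top drops straight into the blue catch trough
- trough (a point): Centre of the floor of the blue catch trough that adjoins the board's +y end: inside 230 (board x) x 80 (board y) mm, floor 5 mm above the table, walls 44 mm above the table; its axes are the board's
- rack: Drying rack, fixed: light wooden base 110 x 170 mm with two parallel steel rails along its y axis, each 10 mm wide and 170 mm long, centred at x = -28 and +28 mm, tops 60 mm above the table (nothing but the base, 12 mm thick, between and below them; posts at the rail ends). Origin on the table under its centre
- ledge: Scraper ledge, fixed: wooden bar 150 (its x) x 28 (its y) mm, its flat top 50 mm above the table, on a foot 160 x 80 mm, 10 mm thick. Origin on the table under its centre
- scraper: Scraper block, 0.22 kg: wooden block with black rubber sole, 120 (its x) x 30 (its y) x 30 mm high, with a red grip rib on top, 90 (x) x 20 (y) mm, from 30 to 65 mm above the sole. Origin at the centre of the sole, z up. Starts standing on the table
- brush0: Wet flat brush with yellow handle, 180 mm long along its x axis, 60 g, lying on the board at the start; may be absent. Handle x = -90 to +25 mm, 18 wide x 16 mm high; steel ferrule x = 25 to 45 mm, 30 wide; black bristle head x = 45 to 90 mm, 36 wide. Origin under the middle of its length (its centre of mass), on its underside, z up
- brush0_root (a point): Root of the bristles of brush0: 45 mm along its x axis from its origin, 8 mm above its underside
- brush1: Wet flat brush with brown wooden handle, 180 mm long along its x axis, 60 g, lying on the board at the start; may be absent. Handle x = -90 to +25 mm, 18 wide x 16 mm high; steel ferrule x = 25 to 45 mm, 30 wide; black bristle head x = 45 to 90 mm, 36 wide. Origin under the middle of its length (its centre of mass), on its underside, z up
- brush1_root (a point): Root of the bristles of brush1: 45 mm along its x axis from its origin, 8 mm above its underside
- brush2: Wet flat brush with blue handle, 180 mm long along its x axis, 60 g, lying on the board at the start; may be absent. Handle x = -90 to +25 mm, 18 wide x 16 mm high; steel ferrule x = 25 to 45 mm, 30 wide; black bristle head x = 45 to 90 mm, 36 wide. Origin under the middle of its length (its centre of mass), on its underside, z up
- brush2_root (a point): Root of the bristles of brush2: 45 mm along its x axis from its origin, 8 mm above its underside
- chip0: Loose flake of hardened paint, red, 34 x 26 x 8 mm, 15 g, lying on the board; may be absent. Origin at the centre of its underside
- chip1: Loose flake of hardened paint, orange, 34 x 26 x 8 mm, 15 g, lying on the board; may be absent. Origin at the centre of its underside
- chip2: Loose flake of hardened paint, dark red, 34 x 26 x 8 mm, 15 g, lying on the board; may be absent. Origin at the centre of its underside
- chip3: Loose flake of hardened paint, green, 34 x 26 x 8 mm, 15 g, lying on the board; may be absent. Origin at the centre of its underside
- chip4: Loose flake of hardened paint, blue, 34 x 26 x 8 mm, 15 g, lying on the board; may be absent. Origin at the centre of its underside
- chip5: Loose flake of hardened paint, yellow, 34 x 26 x 8 mm, 15 g, lying on the board; may be absent. Origin at the centre of its underside
- bottle0: White bottle, blue label, 56 mm across, 120 mm high, a bystander; origin under its centre
- bottle1: White bottle, red label, 56 mm across, 120 mm high, a bystander; origin under its centre
- dish: Small white bowl, 80 mm across, 30 mm high, a bystander; origin under its centre
- jar0: One of two dye jars that look exactly alike, opaque white with a black lid, 52 mm across, 90 mm high, standing on the table; one is full (about 0.45 kg), the other empty (about 0.12 kg), and they change places from start to start. Origin under its centre, z up
- jar1: One of two dye jars that look exactly alike, opaque white with a black lid, 52 mm across, 90 mm high, standing on the table; one is full (about 0.45 kg), the other empty (about 0.12 kg), and they change places from start to start. Origin under its centre, z up

How it is judged:
On the way, in this order (a step that is already met when the one before it is completed fails the run):
1. every brush present lies on the rack across both rails, bristles free (x of brush0 in the frame of rack between -0.025 and 0.025 m and y of brush0 in the frame of rack between -0.085 and 0.085 m and z of brush0 in the frame of rack between 0.05 and 0.07 m and angle between each of brush0, brush1, brush2's own z axis and vertical below 0.12 rad and angle between the x axis of each of brush0, brush1, brush2 and the x axis of rack, either way round below 0.4 rad and linear speed of each of brush0, brush1, brush2 below 0.03 m/s and (x of brush0_root in the frame of rack above 0.033 m or x of brush0_root in the frame of rack below -0.033 m) and x of brush1 in the frame of rack between -0.025 and 0.025 m and y of brush1 in the frame of rack between -0.085 and 0.085 m and z of brush1 in the frame of rack between 0.05 and 0.07 m and (x of brush1_root in the frame of rack above 0.033 m or x of brush1_root in the frame of rack below -0.033 m) and x of brush2 in the frame of rack between -0.025 and 0.025 m and y of brush2 in the frame of rack between -0.085 and 0.085 m and z of brush2 in the frame of rack between 0.05 and 0.07 m and (x of brush2_root in the frame of rack above 0.033 m or x of brush2_root in the frame of rack below -0.033 m)), for 0.2 s.
2. the scraper is down on the board, sole within 8 mm of its top (x of scraper in the frame of board between -0.11 and 0.11 m and y of scraper in the frame of board between -0.175 and 0.155 m and z of scraper in the frame of board between 0.028 and 0.044 m and angle between scraper's own z axis and vertical below 0.2 rad), for 0.2 s.
3. every chip present lies in the trough (x of chip0 in the frame of board between -0.12 and 0.12 m and y of chip0 in the frame of board between 0.135 and 0.235 m and z of each of chip0, chip1, chip2, chip3, chip4, chip5 in the frame of board below 0.034 m and x of chip1 in the frame of board between -0.12 and 0.12 m and y of chip1 in the frame of board between 0.135 and 0.235 m and x of chip2 in the frame of board between -0.12 and 0.12 m and y of chip2 in the frame of board between 0.135 and 0.235 m and x of chip3 in the frame of board between -0.12 and 0.12 m and y of chip3 in the frame of board between 0.135 and 0.235 m and x of chip4 in the frame of board between -0.12 and 0.12 m and y of chip4 in the frame of board between 0.135 and 0.235 m and x of chip5 in the frame of board between -0.12 and 0.12 m and y of chip5 in the frame of board between 0.135 and 0.235 m), for 0.2 s.
4. the scraper stands on its ledge (x of scraper in the frame of ledge between -0.03 and 0.03 m and y of scraper in the frame of ledge between -0.013 and 0.013 m and z of scraper in the frame of ledge between 0.044 and 0.058 m and angle between scraper's own z axis and vertical below 0.1 rad and angle between the x axis of scraper and the x axis of ledge, either way round below 0.2 rad and linear speed of scraper below 0.03 m/s), for 0.2 s.
5. the full jar stands on the board (x of jar1 in the frame of board between -0.085 and 0.085 m and y of jar1 in the frame of board between -0.125 and 0.125 m and z of jar1 in the frame of board between 0.03 and 0.042 m and angle between jar1's own z axis and vertical below 0.1 rad and linear speed of jar1 below 0.03 m/s), for 0.2 s.
At the end, for the whole second after the job is handed in: Brushes level on both rails (25 mm off mid-line, 0.4 rad off square), bristles past a rail; chips in the trough; scraper upright on the ledge (30 mm along, 13 mm across, 0.2 rad); full jar upright on the board, empty one upright within 50 mm of its start; all at rest (all of step 1 and all of step 3 and all of step 4 and all of step 5 and distance of jar0 from where it was at the start of the episode below 0.05 m and angle between jar0's own z axis and vertical below 0.1 rad); the robot touches nothing.
It fails at once if the fingers touch a chip (over 3 N) (contact force between the fingers and chip0 above 3 N or contact force between the fingers and chip1 above 3 N or contact force between the fingers and chip2 above 3 N or contact force between the fingers and chip3 above 3 N or contact force between the fingers and chip4 above 3 N or contact force between the fingers and chip5 above 3 N).
It fails at once if a bystander (bottle, bowl) is moved more than 30 mm (distance of any of bottle0, bottle1, dish from where it was at the start of the episode above 0.03 m).
Of brush0, brush1, brush2 only 2 to 3 are there at a start; the rules pass over those that are not, and their reading is None.
Of chip0, chip1, chip2, chip3, chip4, chip5 only 4 to 6 are there at a start; the rules pass over those that are not, and their reading is None.
At some moment in a run one of chip0, chip1, chip2, chip3, chip4, chip5 may be knocked a few centimetres aside while the robot is not near it.
Once in a run the grip may slacken for a moment while it holds something.
It also fails if it takes over 210 s, if anything falls off the work surface, if the arm or the gripper's body presses on something with over 40 N, if the wrist force passes 120 N, or if a joint passes its speed limit or range.

## Working session

There is one attempt and no reset: what is moved stays moved. The work goes in short steps, Python scripts to look and compute and a tool call to move; the robot and the scene stay as the last step left them, time stands still between calls to the robot, and variables do not carry over. Pictures are saved under pics/ and viewed, at most 14 in all, crops included, and the job is handed in when it is done.

Besides the shell and the picture viewer there is one more tool, called as name(argument=value, ...), one argument or row to a line, values as JSON. drive_tool: Moves the arm, as the interface text tells. Its arguments: {"type":"object","properties":{"plan":{"type":"string"}},"required":["plan"]}

```bash
mkdir -p pics; ls; python3 - <<'E'
from station import read_state,cams,order,bot
import cv2,numpy as np
s=read_state();print(s['time_s'],s['ee_pos'],s['tcp_rot'],bot.tip_extent,s['ft_force'])
for n in ("top","scene"):
    im=cams.get_image(n);p=cams.camera_params(n);print(n,{k:np.round(np.array(v),4).tolist() if not isinstance(v,str) else v for k,v in p.items()})
    cv2.imwrite(f'pics/{n}0.png',im[:,:,::-1])
E
```

```text
pics
0.0 [ 0.18434097 -0.64878147  0.25524239] [ 9.90432953e-01  1.37991270e-01 -1.63602676e-04 -9.73487348e-04] 0.025 [ 0.07090354  0.0851891  -0.47393324]
top {'camera_matrix': [[382.3232, 0.0, 316.8612], [0.0, 382.3232, 202.3069], [0.0, 0.0, 1.0]], 'extrinsics': [[-0.0253, 0.9905, -0.135, 0.4344], [-0.9992, -0.0291, -0.0258, 0.0018], [-0.0295, 0.1343, 0.9905, 0.9732], [0.0, 0.0, 0.0, 1.0]]}
scene {'camera_matrix': [[362.7591, 0.0, 317.9233], [0.0, 362.7591, 199.4175], [0.0, 0.0, 1.0]], 'extrinsics': [[0.5851, -0.4608, 0.6673, 1.286], [0.8107, 0.3103, -0.4965, -0.5144], [0.0217, 0.8315, 0.5552, 0.6447], [0.0, 0.0, 0.0, 1.0]]}
```

View pics/top0.png

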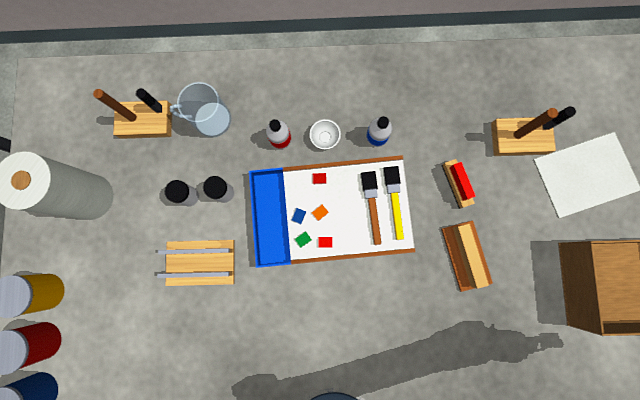

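View pics/scene0.png

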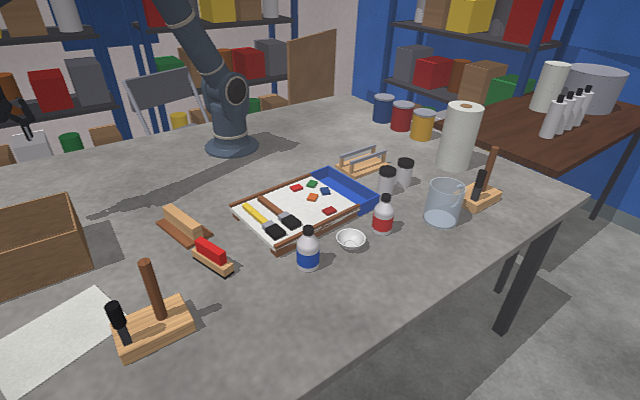

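```bash
cat > h.py <<'E'
from station import read_state,cams,order,bot
import cv2,numpy as np
from scipy.spatial.transform import Rotation as R
def ray(n,uv,p=None):
    p=p or cams.camera_params(n);K=np.array(p['camera_matrix']);E=np.array(p['extrinsics'])
    d=np.linalg.solve(K,[uv[0],uv[1],1]);return E[:3,3],E[:3,:3]@np.array([d[0],-d[1],-d[2]])
def atz(n,uv,z,p=None):
    o,d=ray(n,uv,p);return o+d*(z-o[2])/d[2]
def tri(*v):  # v: (name,uv[,params])
    A=np.zeros((3,3));b=np.zeros(3);rs=[]
    for a in v:
        o,d=ray(*a);d=d/np.linalg.norm(d);M=np.eye(3)-np.outer(d,d);A+=M;b+=M@o;rs.append((o,M))
    x=np.linalg.solve(A,b);return x,max(np.linalg.norm(M@(x-o)) for o,M in rs)
def proj(n,X,p=None):
    p=p or cams.camera_params(n);K=np.array(p['camera_matrix']);E=np.array(p['extrinsics'])
    c=E[:3,:3].T@(np.array(X)-E[:3,3]);q=K@np.array([c[0],-c[1],-c[2]]);return q[:2]/q[2]
def crop(n,u0,v0,u1,v1,k,out,im=None):
    im=cams.get_image(n)[:,:,::-1] if im is None else im
    c=cv2.resize(im[v0:v1,u0:u1],None,fx=k,fy=k,interpolation=cv2.INTER_CUBIC)
    for u in range((u0+19)//20*20,u1,20):
        cv2.line(c,(int((u+.5-u0)*k),0),(int((u+.5-u0)*k),6),(0,0,255),1);cv2.putText(c,str(u),(int((u-u0)*k)+2,14),0,.32,(0,0,255),1)
    for v in range((v0+19)//20*20,v1,20):
        cv2.line(c,(0,int((v+.5-v0)*k)),(6,int((v+.5-v0)*k)),(0,0,255),1);cv2.putText(c,str(v),(8,int((v-v0)*k)+4),0,.32,(0,0,255),1)
    cv2.imwrite(out,c)
def tool(dw,q=None):
    "world shift (m) -> tool axes cm"
    return R.from_quat(q if q is not None else read_state()['tcp_rot']).inv().apply(dw)*100
E
python3 - <<'E'
from h import *
crop('top',150,110,500,300,2.28,'pics/t1.png',cv2.imread('pics/top0.png'))
crop('scene',150,140,430,290,2.85,'pics/s1.png',cv2.imread('pics/scene0.png'))
E
```

```text
(no output)
```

View pics/t1.png

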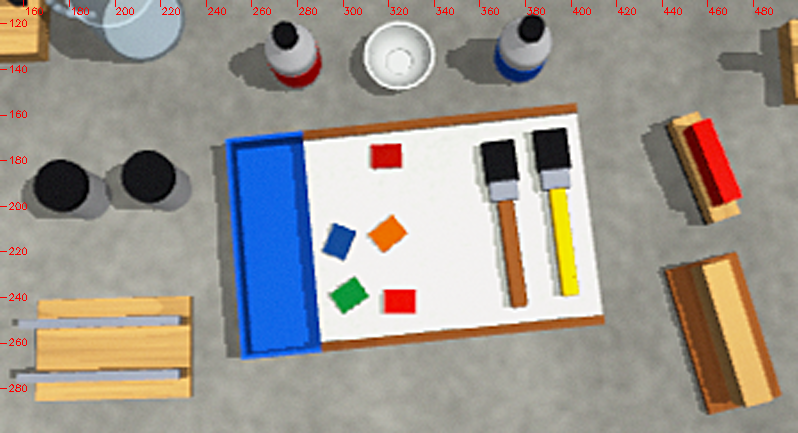

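View pics/s1.png

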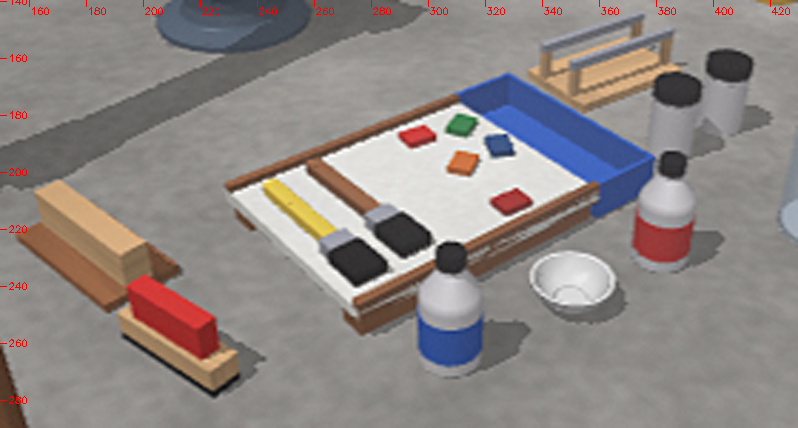

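```bash
python3 - <<'E'
from h import *
np.set_printoptions(precision=4,suppress=True)
T=lambda x,y:(150+x/2.28-.28,110+y/2.28-.28); S=lambda x,y:(150+x/2.85-.32,140+y/2.85-.32)
print('tri railA -y end',tri(('top',T(180,320)),('scene',S(573,64))))
print('tri railA +y',tri(('top',T(13,324)),('scene',S(673,32))))
print('tri railB -y',tri(('top',T(180,371)),('scene',S(540,48))))
print('tri railB +y',tri(('top',T(10,376)),('scene',S(643,16))))
for a,b in (((703,263),(123,262)),((733,259),(150,245)),((778,397),(57,181)),((747,405),(37,200))):
    print('ledge',tri(('top',T(*a)),('scene',S(*b))), )
print('jarL',tri(('top',T(61,186)),('scene',S(729,62))),'jarR',tri(('top',T(149,177)),('scene',S(677,85))))
print('yel end',tri(('top',T(571,292)),('scene',S(273,186))),'brown end',tri(('top',T(519,304)),('scene',S(316,166))))
Z={'rib':(.065,[(684,124),(708,119),(740,196),(720,204)]),'ledge':(.05,[(703,263),(733,259),(778,397),(747,405)]),
'rails':(.06,[(180,320),(13,324),(180,371),(10,376)]),'board':(.036,[(305,141),(577,113),(604,318),(320,341)]),
'yel':(.052,[(571,293),(550,131)]),'brown':(.052,[(519,305),(499,142)]),'chips':(.044,[(386,156),(339,241),(388,233),(349,295),(399,301)]),
'trough':(.044,[(228,138),(302,132),(321,349),(241,357)])}
for k,(z,P) in Z.items():
    W=np.array([atz('top',T(*p),z)[:2] for p in P]);print(k,W.tolist() and np.round(W,4).tolist(),W.mean(0))
E
```

```text
tri railA -y end (array([0.4512, 0.2421, 0.055 ]), np.float64(0.0019467072160584062))
tri railA +y (array([0.4497, 0.4189, 0.0507]), np.float64(0.0015195657377052604))
tri railB -y (array([0.3964, 0.2388, 0.055 ]), np.float64(0.0015238274338260703))
tri railB +y (array([0.3947, 0.4186, 0.0522]), np.float64(0.0027222768202921515))
ledge (array([ 0.4934, -0.325 ,  0.0308]), np.float64(0.00836490155941775))
ledge (array([ 0.5043, -0.3234,  0.0612]), np.float64(0.014995115581377536))
ledge (array([ 0.3621, -0.3588,  0.065 ]), np.float64(0.011432446970710176))
ledge (array([ 0.3434, -0.3607,  0.0269]), np.float64(0.007825685742997293))
jarL (array([0.5923, 0.3592, 0.0858]), np.float64(0.0010918965314714593)) jarR (array([0.5991, 0.2668, 0.0866]), np.float64(0.001532133856340747))
yel end (array([ 0.4699, -0.1703,  0.045 ]), np.float64(0.0020875522755478934)) brown end (array([ 0.4589, -0.1154,  0.0428]), np.float64(0.0020736659461648554))
rib [[0.6416, -0.2965], [0.6461, -0.3219], [0.5631, -0.3487], [0.5553, -0.3275]] [ 0.6015 -0.3237]
ledge [[0.4954, -0.3105], [0.4987, -0.3419], [0.3559, -0.3763], [0.3486, -0.3443]] [ 0.4247 -0.3433]
rails [[0.45, 0.2391], [0.4504, 0.4161], [0.3974, 0.2388], [0.3966, 0.4175]] [0.4236 0.3279]
board [[0.6424, 0.108], [0.6642, -0.191], [0.4409, -0.2071], [0.4244, 0.0949]] [ 0.543  -0.0488]
yel [[0.4677, -0.1708], [0.6415, -0.1578]] [ 0.5546 -0.1643]
brown [[0.4566, -0.116], [0.6311, -0.1027]] [ 0.5439 -0.1094]
chips [[0.6212, 0.0192], [0.53, 0.072], [0.5372, 0.0192], [0.4721, 0.0625], [0.4643, 0.0095]] [0.525  0.0365]
trough [[0.6467, 0.1915], [0.6508, 0.1103], [0.4161, 0.0932], [0.4098, 0.1781]] [0.5308 0.1433]
```

drive_tool(
  plan="0 0 0 0 0 0.1 4; 0 0 0 0 0 0.1 4; 2.54 -2.84 0.3 0 0 0 4; 2.54 -2.84 0.3 0 0 0 4; 2.54 -2.84 0.3 0 0 0 4",
)

```text
time_s: 0.52
ee_pos: [0.254, -0.5573, 0.2465]
tcp_rot: [0.999, 0.037, -0.0, -0.0]
ft_force: [1.1, 0.4, 0.6]
opening: 0.471
finger_force: 0.0
```

drive_tool(
  plan="2.54 -2.84 0.3 0 0 0 4; 2.54 -2.84 0.3 0 0 0 4; 2.54 -2.84 0.3 0 0 0 4; 2.54 -2.84 0.3 0 0 0 4; 2.54 -2.84 0.3 0 0 0 4",
)

```text
time_s: 0.93
ee_pos: [0.3703, -0.4054, 0.232]
tcp_rot: [0.999, 0.038, -0.0, -0.0]
ft_force: [0.3, 0.4, -0.3]
opening: 0.469
finger_force: 0.0
```

drive_tool(
  plan="2.54 -2.84 0.3 0 0 0 4; 2.54 -2.84 0.3 0 0 0 4; 2.54 -2.84 0.3 0 0 0 4; 0 0 0 0 0 0 4; 0 0 0 0 0 0 4",
)

```text
time_s: 1.35
ee_pos: [0.4405, -0.3137, 0.2229]
tcp_rot: [0.999, 0.041, -0.0, -0.001]
ft_force: [-0.9, -1.6, -0.5]
opening: 0.468
finger_force: 0.0
```

```bash
cat >> h.py <<'E'
def goto(x,y,z,psi):
    s=read_state();r=R.from_quat(s['tcp_rot']);tgt=R.from_euler('z',psi)*R.from_euler('x',np.pi)
    d=r.inv().apply(np.array([x,y,z])-s['ee_pos'])*100; rv=(r.inv()*tgt).as_rotvec()
    print('pos',np.round(s['ee_pos'],4),'psi',round(float(np.arctan2(*r.as_matrix()[[1,0],0])),4),'open',round(float(s['opening']),3),'t',round(s['time_s'],2),'F',np.round(s['ft_force'],1))
    print('  shift now-axes cm',np.round(d,2),'turn',np.round(rv,3),'| shift in target axes',np.round(tgt.inv().apply(np.array([x,y,z])-s['ee_pos'])*100,2))
E
python3 - <<'E'
from h import *
p=cams.camera_params('wrist');im=cams.get_image('wrist')[:,:,::-1];cv2.imwrite('pics/w1.png',im)
goto(.5546,-.1643,.064,.075)
for X in ((.5546,-.1643,.052),(.5439,-.1094,.052),(.4677,-.1708,.052)): print(proj('wrist',X,p))
E
```

```text
pos [ 0.4392 -0.3158  0.223 ] psi 0.0788 open 0.469 t 1.4 F [-0.5 -1.  -0.3]
  shift now-axes cm [ 12.71 -14.19  15.89] turn [-0.     0.001  0.004] | shift in target axes [ 12.64 -14.24  15.9 ]
[157.86682537  40.25665978]
[94.88559595 48.00552675]
[170.05658022 142.23332418]
```

View pics/w1.png

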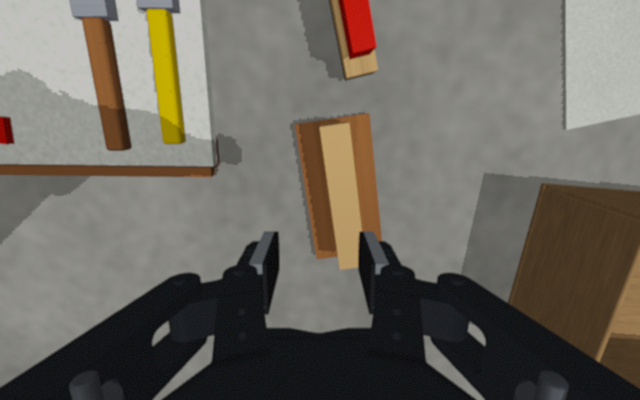

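```bash
python3 - <<'E'
from h import *
np.set_printoptions(precision=4,suppress=True)
T=lambda x,y:(150+x/2.28-.28,110+y/2.28-.28)
for a,b in (((703,263),(320,125)),((733,259),(350,123)),((778,397),(366,267)),((747,405),(340,269))):
    print(atz('wrist',b,.05),tri(('top',T(*a)),('wrist',b)))
print('rib low end',atz('wrist',(361,54),.065), 'brush end',atz('wrist',(172,138),.052),atz('wrist',(118,146),.052))
E
```

```text
[ 0.4936 -0.3123  0.05  ] (array([ 0.4946, -0.312 ,  0.0466]), np.float64(0.001119543769221036))
[ 0.4976 -0.34    0.05  ] (array([ 0.498 , -0.3391,  0.0578]), np.float64(0.0001870442352312785))
[ 0.3512 -0.3727  0.05  ] (array([ 0.3573, -0.3707,  0.0621]), np.float64(0.0006971694118656026))
[ 0.3467 -0.3454  0.05  ] (array([ 0.3484, -0.3444,  0.052 ]), np.float64(0.0009176325279685943))
rib low end [ 0.5544 -0.3416  0.065 ] brush end [ 0.471  -0.1752  0.052 ] [ 0.4595 -0.1241  0.052 ]
```

drive_tool(
  plan="2.54 -2.84 1.8 0 0 0 4; 2.54 -2.84 1.8 0 0 0 4; 2.54 -2.84 1.8 0 0 0 4; 2.54 -2.84 1.8 0 0 0 4; 2.54 -2.84 1.8 0 0 0 4",
)

```text
time_s: 1.82
ee_pos: [0.5536, -0.168, 0.1335]
tcp_rot: [0.999, 0.036, -0.0, 0.001]
ft_force: [1.4, 0.5, -0.0]
opening: 0.469
finger_force: 0.0
```

drive_tool(
  plan="0 0 0 0 0 0 4; 0 0 0 0 0 0 4; 0 0 0 0 0 0 4",
)

```text
time_s: 2.07
ee_pos: [0.5528, -0.1689, 0.134]
tcp_rot: [0.999, 0.037, -0.001, 0.001]
ft_force: [0.7, -1.1, -0.4]
opening: 0.469
finger_force: 0.0
```

```bash
python3 - <<'E'
from h import *
p=cams.camera_params('wrist');im=cams.get_image('wrist')[:,:,::-1];cv2.imwrite('pics/w2.png',im)
goto(.5546,-.1643,.064,.075)
for X in ((.5546,-.1643,.052),(.5439,-.1094,.052),(.4677,-.1708,.052)): print(proj('wrist',X,p))
E
```

```text
pos [ 0.5527 -0.1696  0.1345] psi 0.073 open 0.47 t 2.12 F [-0.5 -0.4  0. ]
  shift now-axes cm [ 0.23 -0.52  7.05] turn [ 0.002  0.001 -0.002] | shift in target axes [ 0.23 -0.51  7.05]
[312.79516592 208.61238531]
[232.68566847 217.69822767]
[313.37459838 317.30345118]
```

View pics/w2.png

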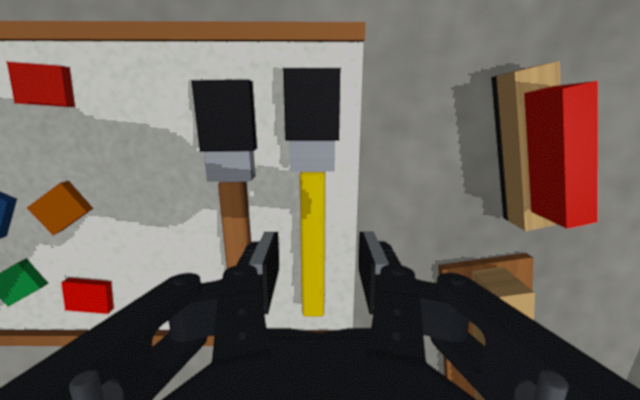

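```bash
python3 - <<'E'
from h import *
for uv in ((312.5,68),(313,140),(313,171),(313,316),(235,181),(224,80)): print(uv,np.round(atz('wrist',uv,.052),4))
print('rib',[np.round(atz('wrist',uv,.065),4).tolist() for uv in ((526,92),(597,82),(597,223),(567,227))])
E
```

```text
(312.5, 68) [ 0.6443 -0.1586  0.052 ]
(313, 140) [ 0.601  -0.1619  0.052 ]
(313, 171) [ 0.5807 -0.1633  0.052 ]
(313, 316) [ 0.4685 -0.171   0.052 ]
(235, 181) [ 0.5701 -0.1115  0.052 ]
(224, 80) [ 0.6335 -0.1047  0.052 ]
rib [[0.6388, -0.2839, 0.065], [0.6472, -0.3235, 0.065], [0.5623, -0.3509, 0.065], [0.5581, -0.3321, 0.065]]
```

drive_tool(
  plan="0.4 -0.5 0 0 0 0 4; 0 0 3.5 0 0 0 4; 0 0 3.3 0 0 0 4; 0 0 0.35 0 0 0 4; 0 0 0 0 0 0 4",
)

```text
time_s: 2.53
ee_pos: [0.5562, -0.1623, 0.0622]
tcp_rot: [0.999, 0.038, -0.001, -0.0]
ft_force: [-0.3, 0.3, 0.6]
opening: 0.472
finger_force: 0.0
```

drive_tool(
  plan="0 0 0 0 0 0 0.5; 0 0 0 0 0 0 0.5; 0 0 0 0 0 0 0.5; 0 0 0 0 0 0 0.5; 0 0 0 0 0 0 0.5",
)

```text
time_s: 2.95
ee_pos: [0.5582, -0.1621, 0.0649]
tcp_rot: [0.999, 0.038, 0.001, 0.001]
ft_force: [-1.4, -0.6, 7.4]
opening: 0.186
finger_force: 61.4
```

```bash
python3 - <<'E'
from h import *
goto(.5565,-.1645,.062,.075);print(read_state()['finger_force'])
E
```

```text
pos [ 0.5582 -0.1621  0.0649] psi 0.0764 open 0.186 t 2.95 F [-1.4 -0.6  7.4]
  shift now-axes cm [-0.19  0.23  0.29] turn [ 0.001 -0.003  0.001] | shift in target axes [-0.19  0.23  0.29]
61.41136407852173
```

drive_tool(
  plan="0 0 -2 0 0 0 0.5; 0 0 -4 0 0 0 0.5; 0 0 -4 0 0 0.04 0.5; 0 0 0 0 0 0.037 0.5; 0 0 0 0 0 0 0.5",
)

```text
time_s: 3.37
ee_pos: [0.5588, -0.1618, 0.1663]
tcp_rot: [1.0, -0.0, 0.003, 0.001]
ft_force: [0.2, -0.3, -1.8]
opening: 0.188
finger_force: 60.5
```

drive_tool(
  plan="-0.85 -3.54 0 0 0 0 0.5; -0.85 -3.54 0 0 0 0 0.5; -0.85 -3.54 0 0 0 0 0.5; -0.85 -3.54 0 0 0 0 0.5; -0.85 -3.54 0 0 0 0 0.5",
)

```text
time_s: 3.78
ee_pos: [0.5128, 0.0168, 0.1617]
tcp_rot: [1.0, 0.0, -0.001, 0.0]
ft_force: [0.4, 0.2, 0.1]
opening: 0.191
finger_force: 60.5
```

drive_tool(
  plan="-0.85 -3.54 0 0 0 0 0.5; -0.85 -3.54 0 0 0 0 0.5; -0.85 -3.54 0 0 0 0 0.5; -0.85 -3.54 0 0 0 0 0.5; -0.85 -3.54 0 0 0 0 0.5",
)

```text
time_s: 4.2
ee_pos: [0.4705, 0.1935, 0.1617]
tcp_rot: [1.0, 0.0, -0.001, 0.001]
ft_force: [0.1, 0.6, -0.2]
opening: 0.189
finger_force: 60.5
```

drive_tool(
  plan="-0.85 -3.54 0 0 0 0 0.5; -0.85 -3.54 0 0 0 0 0.5; -0.85 -3.54 0 0 0 0 0.5; 0 0 0 0 0 0 0.5; 0 0 0 0 0 0 0.5",
)

```text
time_s: 4.62
ee_pos: [0.4447, 0.3007, 0.1617]
tcp_rot: [1.0, 0.003, -0.001, 0.0]
ft_force: [0.2, -1.3, -0.4]
opening: 0.188
finger_force: 60.5
```

```bash
python3 - <<'E'
from h import *
p=cams.camera_params('wrist');im=cams.get_image('wrist')[:,:,::-1];cv2.imwrite('pics/w3.png',im)
goto(.431,.368,.089,-0.002);print(read_state()['finger_force'])
for X in ((.4237,.328,.06),(.4517,.328,.06),(.4517,.413,.06)): print(proj('wrist',X,p))
E
```

```text
pos [0.4456 0.2986 0.1616] psi 0.0025 open 0.191 t 4.67 F [ 1.  -1.3 -0.9]
  shift now-axes cm [-1.43 -6.96  7.25] turn [0.002 0.002 0.004] | shift in target axes [-1.48 -6.94  7.26]
60.47261595726013
[283.65849876 228.87499892]
[282.75400301 193.7910144 ]
[168.60981976 193.11562261]
```

View pics/w3.png

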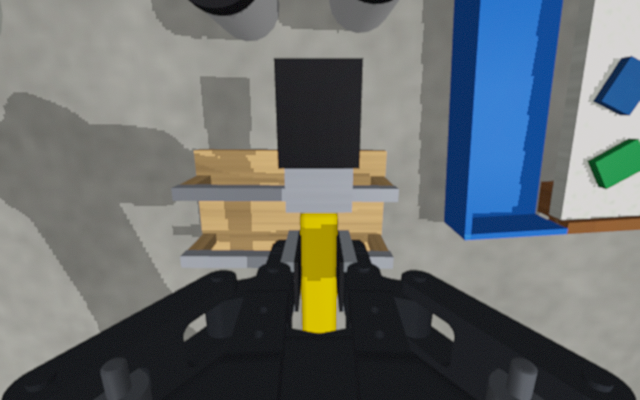

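```bash
python3 - <<'E'
from h import *
for uv in ((286,187),(286,195),(174,191),(397,190),(185,256),(391,257),(286,264)): print(uv,np.round(atz('wrist',uv,.06),4))
E
```

```text
(286, 187) [0.458  0.3231 0.06  ]
(286, 195) [0.4519 0.3233 0.06  ]
(174, 191) [0.4548 0.4064 0.06  ]
(397, 190) [0.4559 0.2407 0.06  ]
(185, 256) [0.4018 0.4042 0.06  ]
(391, 257) [0.4012 0.2415 0.06  ]
(286, 264) [0.3949 0.3247 0.06  ]
```

drive_tool(
  plan="-0.6 -3.2 0 0 0 0 0.5; -0.6 -3.15 0 0 0 0 0.5; 0 0 3 0 0 0 0.5; 0 0 3 0 0 0 0.5; 0 0 0.9 0 0 0 0.5",
)

```text
time_s: 5.08
ee_pos: [0.4333, 0.3584, 0.0895]
tcp_rot: [1.0, -0.001, -0.003, 0.003]
ft_force: [0.1, -1.2, -0.7]
opening: 0.192
finger_force: 60.5
```

drive_tool(
  plan="0 0 0 0 0 0 0.5; 0 0 0.3 0 0 0 0.5; 0 0 0 0 0 0 0.5",
)

```text
time_s: 5.33
ee_pos: [0.4357, 0.3617, 0.0915]
tcp_rot: [1.0, -0.001, 0.001, -0.0]
ft_force: [0.0, 0.4, 0.1]
opening: 0.188
finger_force: 60.5
```

```bash
python3 - <<'E'
from h import *
goto(.433,.362,.089,0)
E
```

```text
pos [0.4357 0.3617 0.0915] psi -0.0017 open 0.188 t 5.33 F [0.  0.4 0.1]
  shift now-axes cm [-0.27 -0.03  0.25] turn [-0.    -0.001 -0.002] | shift in target axes [-0.27 -0.03  0.25]
```

drive_tool(
  plan="-0.15 0 0.15 0 0 0 0.5; 0 0 0.15 0 0 0 0.5; 0 0 0 0 0 0 0.5; 0 0 0 0 0 0 0.5",
)

```text
time_s: 5.67
ee_pos: [0.4337, 0.3624, 0.0889]
tcp_rot: [1.0, -0.0, 0.001, -0.0]
ft_force: [-0.5, -1.3, 6.1]
opening: 0.191
finger_force: 61.2
```

drive_tool(
  plan="0 0 0 0 0 0 3.6; 0 0 0 0 0 0 3.6; 0 0 0 0 0 0 3.6; 0 0 0 0 0 0 3.6; 0 0 -3 0 0 0 3.6",
)

```text
time_s: 6.08
ee_pos: [0.4306, 0.3594, 0.1131]
tcp_rot: [1.0, 0.0, -0.004, 0.004]
ft_force: [1.0, -1.5, -0.1]
opening: 0.419
finger_force: 0.0
```

drive_tool(
  plan="0 0 -3.5 0 0 0 3.6; 0 0 -3 0 0 0 3.6; 0 0 0 0 0 0 3.6; 0 0 0 0 0 0 3.6",
)

```text
time_s: 6.42
ee_pos: [0.434, 0.363, 0.1846]
tcp_rot: [1.0, -0.0, 0.002, -0.001]
ft_force: [0.8, -0.5, -0.2]
opening: 0.421
finger_force: 0.0
```

```bash
python3 - <<'E'
from h import *
im=cams.get_image('top')[:,:,::-1]
wim=cams.get_image('wrist')[:,:,::-1];wim2=wim
crop('top',150,190,270,310,3.3,'pics/a.png',im)
a=cv2.imread('pics/a.png');b=cv2.resize(wim[60:400,100:560],(400,296))
cv2.imwrite('pics/c1.png',np.hstack([a,np.pad(b,((0,a.shape[0]-296),(0,0),(0,0)))]))
goto(.5445,-.1115,.16,.075)
E
```

```text
pos [0.4328 0.3616 0.1819] psi -0.0003 open 0.418 t 6.52 F [ 0.2 -1.  -0.1]
  shift now-axes cm [11.19 47.31  2.24] turn [ 0.001  0.001 -0.075] | shift in target axes [ 7.59 48.02  2.19]
```

View pics/c1.png

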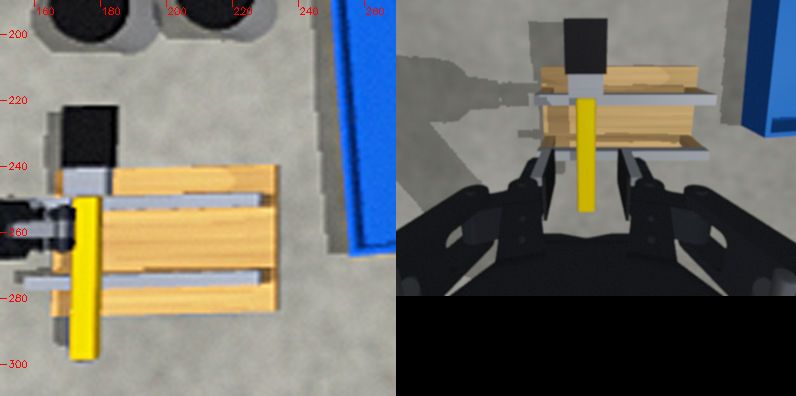

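drive_tool(
  plan="0 0 0 0 0 -0.075 4; 0.6 3.69 0 0 0 0 4; 0.6 3.69 0 0 0 0 4; 0.6 3.69 0 0 0 0 4; 0.6 3.69 0 0 0 0 4",
)

```text
time_s: 6.93
ee_pos: [0.4673, 0.2148, 0.1809]
tcp_rot: [0.999, 0.038, -0.002, 0.001]
ft_force: [0.8, -0.4, 0.2]
opening: 0.467
finger_force: 0.0
```

drive_tool(
  plan="0.6 3.69 0 0 0 0 4; 0.6 3.69 0 0 0 0 4; 0.6 3.69 0 0 0 0 4; 0.6 3.69 0 0 0 0 4; 0.6 3.69 0 0 0 0 4",
)

```text
time_s: 7.35
ee_pos: [0.5109, 0.033, 0.1811]
tcp_rot: [0.999, 0.037, -0.002, 0.0]
ft_force: [1.6, 0.7, -0.4]
opening: 0.47
finger_force: 0.0
```

drive_tool(
  plan="0.6 3.69 1 0 0 0 4; 0.6 3.69 1 0 0 0 4; 0.6 3.69 1 0 0 0 4; 0 0 2.5 0 0 0 4; 0 0 0 0 0 0 4",
)

```text
time_s: 7.77
ee_pos: [0.5345, -0.077, 0.1225]
tcp_rot: [0.999, 0.035, -0.005, -0.0]
ft_force: [-0.0, -0.1, -1.0]
opening: 0.471
finger_force: 0.0
```

```bash
python3 - <<'E'
from h import *
goto(.5445,-.1115,.064,.075)
goto(.5445,-.1115,.064,.075)
im=cams.get_image('wrist');p=cams.camera_params('wrist')
# brown blob
hsv=cv2.cvtColor(im,cv2.COLOR_RGB2HSV);m=((hsv[...,0]>5)&(hsv[...,0]<16)&(hsv[...,1]>120)&(hsv[...,2]>60)).astype('uint8')
n,l,st,c=cv2.connectedComponentsWithStats(m)
for i in range(1,n):
    if st[i,4]>400:
        x,y,w,h,_=st[i];ys,xs=np.where(l==i);t=xs[ys<y+4].mean();b=xs[ys>y+h-5].mean();print(st[i],np.round(atz('wrist',(t,y),.052,p),4),np.round(atz('wrist',(b,y+h),.052,p),4))
E
```

```text
pos [ 0.5345 -0.077   0.1225] psi 0.0693 open 0.471 t 7.77 F [-0.  -0.1 -1. ]
  shift now-axes cm [0.82 3.52 5.83] turn [-0.001  0.011 -0.006] | shift in target axes [0.74 3.52 5.85]
pos [ 0.5345 -0.077   0.1225] psi 0.0693 open 0.471 t 7.77 F [-0.  -0.1 -1. ]
  shift now-axes cm [0.82 3.52 5.83] turn [-0.001  0.011 -0.006] | shift in target axes [0.74 3.52 5.85]
[   5    0  527   12 6012] [ 0.6577 -0.0376  0.052 ] [ 0.6511 -0.0275  0.052 ]
[ 146  168   64   57 1956] [0.5608 0.0119 0.052 ] [0.5214 0.0237 0.052 ]
[ 354  168   28  151 2352] [ 0.5692 -0.1031  0.052 ] [ 0.458  -0.1128  0.052 ]
[ 555  250   85  102 2944] [ 0.5261 -0.2872  0.052 ] [ 0.441  -0.2801  0.052 ]
```

drive_tool(
  plan="0.8 3.15 0 0 0 0 4; 0 0 0 0 0 0 4; 0 0 3.5 0 0 0 4; 0 0 2.2 0 0 0 4; 0 0 0 0 0 0 4",
)

```text
time_s: 8.23
ee_pos: [0.5455, -0.1031, 0.0675]
tcp_rot: [0.999, 0.038, -0.004, -0.001]
ft_force: [-0.5, -0.4, -0.4]
opening: 0.466
finger_force: 0.0
```

drive_tool(
  plan="0 0 0 0 0 0 0.5; 0 0 0 0 0 0 0.5; 0 0 0 0 0 0 0.5; 0 0 0 0 0 0 0.5; 0 0 0 0 0 0 0.5",
)

```text
time_s: 8.65
ee_pos: [0.5495, -0.1046, 0.0722]
tcp_rot: [0.999, 0.037, 0.001, 0.0]
ft_force: [0.7, 1.1, 3.7]
opening: 0.187
finger_force: 59.5
```

```bash
python3 - <<'E'
from h import *
print(read_state()['finger_force']);goto(.545,-.108,.064,.075)
E
```

```text
59.47084665298462
pos [ 0.5495 -0.1046  0.0722] psi 0.0749 open 0.187 t 8.65 F [0.7 1.1 3.7]
  shift now-axes cm [-0.47  0.3   0.82] turn [ 0.    -0.003 -0.   ] | shift in target axes [-0.47  0.3   0.82]
```

drive_tool(
  plan="0 0 0 0 0 0 0.5; 0 0 0 0 0 0 0.5",
)

```text
time_s: 8.82
ee_pos: [0.5494, -0.1046, 0.0722]
tcp_rot: [0.999, 0.037, 0.001, 0.0]
ft_force: [-1.0, 0.9, 5.9]
opening: 0.18
finger_force: 59.9
```

```bash
python3 - <<'E'
from h import *
im=cams.get_image('wrist')[:,:,::-1];cv2.imwrite('pics/w4.png',im)
E
```

```text
(no output)
```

View pics/w4.png

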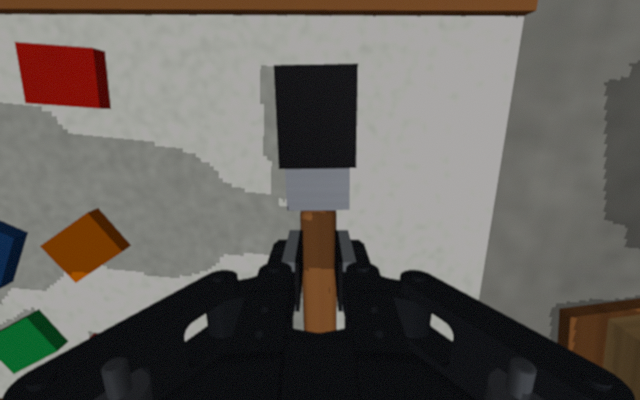

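drive_tool(
  plan="0 0 -2 0 0 0 0.5; 0 0 -3.5 0 0 0 0.5; 0 0 -4 0 0 0.04 0.5; 0 0 0 0 0 0.037 0.5; 0 0 0 0 0 0 0.5",
)

```text
time_s: 9.28
ee_pos: [0.5499, -0.1051, 0.1685]
tcp_rot: [1.0, -0.002, 0.003, 0.001]
ft_force: [0.1, -0.1, -1.7]
opening: 0.181
finger_force: 59.0
```

drive_tool(
  plan="-1.06 -3.54 0 0 0 0 0.5; -1.06 -3.54 0 0 0 0 0.5; -1.06 -3.54 0 0 0 0 0.5; -1.06 -3.54 0 0 0 0 0.5; -1.06 -3.54 0 0 0 0 0.5",
)

```text
time_s: 9.7
ee_pos: [0.4939, 0.0734, 0.1644]
tcp_rot: [1.0, -0.001, -0.002, 0.0]
ft_force: [0.8, 0.6, -0.6]
opening: 0.182
finger_force: 59.0
```

drive_tool(
  plan="-1.06 -3.54 0 0 0 0 0.5; -1.06 -3.54 0 0 0 0 0.5; -1.06 -3.54 0 0 0 0 0.5; -1.06 -3.54 0 0 0 0 0.5; 0 0 0 0 0 0 0.5",
)

```text
time_s: 10.12
ee_pos: [0.4498, 0.2218, 0.165]
tcp_rot: [1.0, 0.005, -0.001, -0.002]
ft_force: [0.1, 0.5, -1.2]
opening: 0.181
finger_force: 59.0
```

drive_tool(
  plan="0 0 0 0 0 0 0.5; 0 0 0 0 0 0 0.5; 0 0 0 0 0 0 0.5",
)

```text
time_s: 10.37
ee_pos: [0.4538, 0.2123, 0.165]
tcp_rot: [1.0, -0.002, -0.001, 0.001]
ft_force: [1.0, 0.5, -0.3]
opening: 0.181
finger_force: 59.0
```

```bash
python3 - <<'E'
from h import *
print(read_state()['finger_force']);goto(.433,.285,.089,0)
E
```

```text
59.03911113739014
pos [0.4538 0.2123 0.165 ] psi -0.004 open 0.181 t 10.37 F [ 1.   0.5 -0.3]
  shift now-axes cm [-2.09 -7.27  7.59] turn [ 0.002  0.001 -0.004] | shift in target axes [-2.08 -7.27  7.6 ]
```

drive_tool(
  plan="-1.04 -3.63 0 0 0 0 0.5; -1.04 -3.63 0 0 0 0 0.5; 0 0 3 0 0 0 0.5; 0 0 3 0 0 0 0.5; 0 0 0.8 0 0 0 0.5",
)

```text
time_s: 10.78
ee_pos: [0.4318, 0.2846, 0.0956]
tcp_rot: [1.0, -0.002, -0.003, 0.002]
ft_force: [-15.5, -10.3, 69.9]
opening: 0.185
finger_force: 67.4
```

drive_tool(
  plan="0 0 0 0 0 0 0.5; 0 0 0 0 0 0 0.5; 0 0 0.3 0 0 0 0.5; 0 0 0 0 0 0 0.5; 0 0 0 0 0 0 0.5",
)

```text
time_s: 11.2
ee_pos: [0.4343, 0.2856, 0.0961]
tcp_rot: [1.0, -0.002, 0.001, 0.0]
ft_force: [-1.5, -2.5, 7.9]
opening: 0.181
finger_force: 60.1
```

drive_tool(
  plan="0 0 0.2 0 0 0 0.5; 0 0 0.2 0 0 0 0.5; 0 0 0 0 0 0 0.5; 0 0 0 0 0 0 0.5",
)

```text
time_s: 11.53
ee_pos: [0.4343, 0.2857, 0.0958]
tcp_rot: [1.0, -0.002, 0.001, 0.001]
ft_force: [-9.9, -8.1, 40.1]
opening: 0.183
finger_force: 63.8
```

drive_tool(
  plan="0 0 -0.4 0 0 0 0.5; 0 0 0 0 0 0 0.5; 0 0 0 0 0 0 3.6; 0 0 0 0 0 0 3.6; 0 0 0 0 0 0 3.6",
)

```text
time_s: 11.95
ee_pos: [0.4331, 0.2862, 0.0942]
tcp_rot: [1.0, -0.001, -0.0, 0.0]
ft_force: [-0.0, -0.4, -1.2]
opening: 0.419
finger_force: 0.0
```

drive_tool(
  plan="0 0 0 0 0 0 3.6; 0 0 -3 0 0 0 3.6; 0 0 -4 0 0 0 3.6; 0 0 -3 0 0 0 3.6; 0 0 0 0 0 0 3.6",
)

```text
time_s: 12.37
ee_pos: [0.4359, 0.2893, 0.2005]
tcp_rot: [1.0, -0.001, 0.005, -0.003]
ft_force: [0.3, 0.3, 0.2]
opening: 0.427
finger_force: 0.0
```

```bash
python3 - <<'E'
from h import *
im=cams.get_image('top')[:,:,::-1]
wim=cams.get_image('wrist')[:,:,::-1]
crop('top',150,190,270,310,3.3,'pics/a.png',im)
a=cv2.imread('pics/a.png');b=cv2.resize(wim[60:400,100:560],(400,296))
cv2.imwrite('pics/c2.png',np.hstack([a,np.pad(b,((0,a.shape[0]-296),(0,0),(0,0)))]))
goto(.6015,-.322,.15,.329)
E
```

```text
pos [0.4336 0.287  0.1956] psi -0.0023 open 0.421 t 12.47 F [-1.  -0.8 -0.8]
  shift now-axes cm [16.92 60.87  4.53] turn [-0.001 -0.002 -0.331] | shift in target axes [-3.79 63.06  4.56]
```

View pics/c2.png

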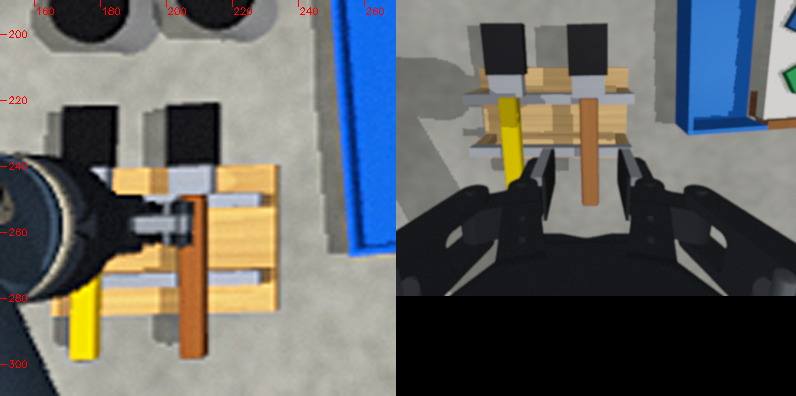

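drive_tool(
  plan="0 0 0 0 0 -0.11 4.5; 0 0 0 0 0 -0.11 4.5; 0 0 0 0 0 -0.11 4.5; -0.22 3.71 0 0 0 0 4.5; -0.22 3.71 0 0 0 0 4.5",
)

```text
time_s: 12.88
ee_pos: [0.4514, 0.2157, 0.1929]
tcp_rot: [0.986, 0.166, -0.002, -0.0]
ft_force: [0.5, -0.4, 0.3]
opening: 0.525
finger_force: 0.0
```

drive_tool(
  plan="-0.22 3.71 0 0 0 0 4.5; -0.22 3.71 0 0 0 0 4.5; -0.22 3.71 0 0 0 0 4.5; -0.22 3.71 0 0 0 0 4.5; -0.22 3.71 0 0 0 0 4.5",
)

```text
time_s: 13.3
ee_pos: [0.5011, 0.0338, 0.1929]
tcp_rot: [0.987, 0.163, -0.002, -0.0]
ft_force: [0.9, 0.6, -0.4]
opening: 0.53
finger_force: 0.0
```

drive_tool(
  plan="-0.22 3.71 0 0 0 0 4.5; -0.22 3.71 0 0 0 0 4.5; -0.22 3.71 0 0 0 0 4.5; -0.22 3.71 0 0 0 0 4.5; -0.22 3.71 0 0 0 0 4.5",
)

```text
time_s: 13.72
ee_pos: [0.5505, -0.145, 0.1926]
tcp_rot: [0.987, 0.163, -0.002, -0.001]
ft_force: [0.6, 0.1, -0.7]
opening: 0.525
finger_force: 0.0
```

drive_tool(
  plan="-0.22 3.71 0.7 0 0 0 4.5; -0.22 3.71 0.7 0 0 0 4.5; 0 0 0 0 0 0 4.5; 0 0 0 0 0 0 4.5; 0 0 0 0 0 0 4.5",
)

```text
time_s: 14.13
ee_pos: [0.5703, -0.2141, 0.1788]
tcp_rot: [0.987, 0.163, -0.002, -0.001]
ft_force: [0.7, 0.5, 0.1]
opening: 0.529
finger_force: 0.0
```

```bash
python3 - <<'E'
from h import *
im=cams.get_image('wrist');p=cams.camera_params('wrist')
goto(.6015,-.322,.09,.329)
hsv=cv2.cvtColor(im,cv2.COLOR_RGB2HSV);m=(((hsv[...,0]<4)|(hsv[...,0]>176))&(hsv[...,1]>200)&(hsv[...,2]>200)).astype('uint8')
n,l,st,c=cv2.connectedComponentsWithStats(m)
for i in range(1,n):
    if st[i,4]>300:
        r=cv2.minAreaRect(np.argwhere(l==i)[:,::-1].astype('float32'));b=cv2.boxPoints(r)
        print(st[i],[np.round(atz('wrist',q,.065,p)[:2],4).tolist() for q in b],np.round(atz('wrist',r[0],.065,p),4))
cv2.imwrite('pics/w5.png',im[:,:,::-1])
E
```

```text
pos [ 0.5706 -0.2132  0.1794] psi 0.3297 open 0.526 t 14.18 F [0.6 0.9 0.4]
  shift now-axes cm [-0.58 11.31  8.92] turn [-0.002  0.002  0.001] | shift in target axes [-0.59 11.29  8.94]
```

View pics/w5.png

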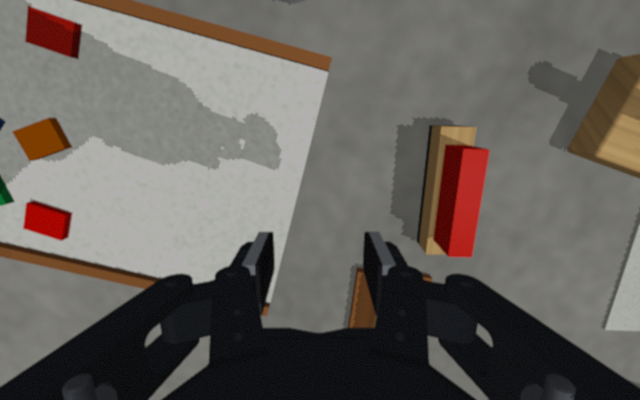

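drive_tool(
  plan="-0.2 3.77 1 0 0 0 4.5; -0.2 3.77 1 0 0 0 4.5; -0.2 3.77 1 0 0 0 4.5; 0 0 0 0 0 0 4.5; 0 0 0 0 0 0 4.5",
)

```text
time_s: 14.6
ee_pos: [0.6012, -0.3248, 0.1493]
tcp_rot: [0.987, 0.162, -0.001, -0.0]
ft_force: [0.2, 0.7, 0.5]
opening: 0.531
finger_force: 0.0
```

drive_tool(
  plan="0 0 0 0 0 0 4.5; 0 0 0 0 0 0 4.5",
)

```text
time_s: 14.77
ee_pos: [0.6026, -0.321, 0.1513]
tcp_rot: [0.986, 0.165, 0.0, -0.001]
ft_force: [0.8, 0.3, 0.7]
opening: 0.523
finger_force: 0.0
```

```bash
python3 - <<'E'
from h import *
im=cams.get_image('wrist');p=cams.camera_params('wrist')
goto(.6015,-.322,.09,.329)
cv2.imwrite('pics/w6.png',im[:,:,::-1])
I=im.astype(int);m=((I[...,0]>120)&(I[...,1]<60)&(I[...,2]<60)).astype('uint8')
n,l,st,c=cv2.connectedComponentsWithStats(m)
for i in range(1,n):
    if st[i,4]>300:
        ys,xs=np.where(l==i);print(st[i])
        for y in np.linspace(ys.min()+3,ys.max()-3,6).astype(int):
            x=xs[ys==y];print(y,x.min(),x.max(),im[y,x.min():x.max()+1:4,0].tolist(),np.round(atz('wrist',(x.min(),y),.065,p),4)[:2],np.round(atz('wrist',(x.max()+1,y),.065,p),4)[:2])
E
```

```text
pos [ 0.6026 -0.3212  0.1515] psi 0.3314 open 0.526 t 14.82 F [0.3 0.1 1.1]
  shift now-axes cm [-0.14  0.04  6.15] turn [-0.001 -0.001  0.002] | shift in target axes [-0.13  0.04  6.15]
[ 315  148   30  121 3222]
151 317 344 [187, 189, 188, 189, 189, 190, 190] [ 0.6413 -0.3061] [ 0.6473 -0.3238]
173 317 343 [188, 187, 188, 188, 188, 189, 188] [ 0.6271 -0.3109] [ 0.6331 -0.3283]
196 316 342 [182, 186, 187, 187, 188, 187, 188] [ 0.6115 -0.3155] [ 0.6176 -0.3333]
219 315 341 [179, 186, 186, 187, 187, 187, 187] [ 0.5953 -0.3203] [ 0.6015 -0.3385]
242 315 340 [181, 185, 185, 186, 186, 186, 186] [ 0.5786 -0.326 ] [ 0.5847 -0.3439]
265 315 339 [184, 185, 185, 185, 185, 186, 186] [ 0.5611 -0.332 ] [ 0.5672 -0.3495]
```

drive_tool(
  plan="-0.1 0.55 0 0 0 0.016 4.5; 0 0 0 0 0 0 4.5; 0 0 4 0 0 0 4.5; 0 0 4 0 0 0 4.5; 0 0 0.7 0 0 0 4.5",
)

```text
time_s: 15.23
ee_pos: [0.5987, -0.3276, 0.0578]
tcp_rot: [0.988, 0.155, -0.005, -0.003]
ft_force: [-0.5, 1.4, -0.9]
opening: 0.529
finger_force: 0.0
```

drive_tool(
  plan="0 0 0 0 0 0 4.5; 0 0 0 0 0 0 1; 0 0 0 0 0 0 1; 0 0 0 0 0 0 1; 0 0 0 0 0 0 1",
)

```text
time_s: 15.65
ee_pos: [0.6045, -0.33, 0.0666]
tcp_rot: [0.988, 0.155, 0.002, 0.001]
ft_force: [-0.4, 0.3, 3.6]
opening: 0.219
finger_force: 63.0
```

drive_tool(
  plan="0 0 0 0 0 0 1; 0 0 0 0 0 0 1",
)

```text
time_s: 15.82
ee_pos: [0.6045, -0.3301, 0.0666]
tcp_rot: [0.988, 0.155, 0.002, 0.001]
ft_force: [-0.1, 0.6, 6.5]
opening: 0.223
finger_force: 63.3
```

```bash
python3 - <<'E'
from h import *
print(read_state()['finger_force']);goto(.5,-.2,.064,.065)
# board frame helper
c=np.array([.543,-.0488]);a=.065
for bx,by in ((-.05,-.16),(-.05,.16),(.05,-.1),(.05,.16)):
    print(bx,by,c+R.from_euler('z',a).apply([bx,by,0])[:2])
E
```

```text
63.2823371887207
pos [ 0.6045 -0.3301  0.0666] psi 0.3119 open 0.223 t 15.82 F [-0.1  0.6  6.5]
  shift now-axes cm [ -5.96 -15.59   0.19] turn [ 0.003 -0.004  0.247] | shift in target axes [ -9.58 -13.66   0.26]
-0.05 -0.16 [ 0.50349827 -0.21170983]
-0.05 0.16 [0.48271291 0.10761441]
0.05 -0.1 [ 0.59938984 -0.14534111]
0.05 0.16 [0.58250173 0.11410983]
```

drive_tool(
  plan="0 0 -2 0 0 0 1; 0 0 -3 0 0 0 1; 0 0 -3 0 0 0.083 1; 0 0 0 0 0 0.082 1; 0 0 0 0 0 0.082 1",
)

```text
time_s: 16.23
ee_pos: [0.6039, -0.3303, 0.147]
tcp_rot: [1.0, 0.03, 0.002, 0.001]
ft_force: [0.5, 0.1, -3.7]
opening: 0.216
finger_force: 62.1
```

drive_tool(
  plan="-1.3 -3.41 0 0 0 0 1; -1.3 -3.41 0 0 0 0 1; -1.3 -3.41 0 0 0 0 1; -1.3 -3.41 0 0 0 0 1; -1.3 -3.41 0 0 0 0 1",
)

```text
time_s: 16.65
ee_pos: [0.5256, -0.1622, 0.1441]
tcp_rot: [0.999, 0.032, 0.0, 0.0]
ft_force: [0.9, 0.6, -1.4]
opening: 0.217
finger_force: 62.0
```

drive_tool(
  plan="-1.3 -3.41 0 0 0 0 1; 0 0 0 0 0 0 1; 0 0 0 0 0 0 1; 0 0 0 0 0 0 1",
)

```text
time_s: 16.98
ee_pos: [0.512, -0.1309, 0.1444]
tcp_rot: [0.999, 0.032, 0.001, 0.0]
ft_force: [1.3, -1.0, -2.3]
opening: 0.222
finger_force: 62.1
```

```bash
python3 - <<'E'
from h import *
print(read_state()['finger_force']);goto(.5133,-.1309,.1026,.065)
im=cams.get_image('wrist')[:,:,::-1];cv2.imwrite('pics/w7.png',im)
E
```

```text
62.10624933242798
pos [ 0.512  -0.1309  0.1444] psi 0.0648 open 0.222 t 16.98 F [ 1.3 -1.  -2.3]
  shift now-axes cm [0.13 0.01 4.18] turn [ 0.001 -0.001 -0.   ] | shift in target axes [0.13 0.01 4.18]
```

View pics/w7.png

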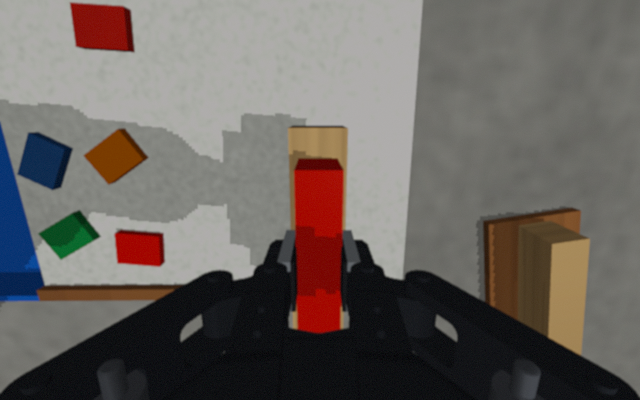

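drive_tool(
  plan="0.1 0 2 0 0 0 1; 0 0 1.8 0 0 0 1; 0 0 0.3 0 0 0 1; 0 0 0.1 0 0 0 1; 0 0 0 0 0 0 1",
)

```text
time_s: 17.45
ee_pos: [0.5129, -0.1316, 0.1023]
tcp_rot: [1.0, 0.031, -0.0, 0.0]
ft_force: [-2.4, 1.4, 2.7]
opening: 0.223
finger_force: 62.8
```

drive_tool(
  plan="0 0 0 0 0 0 1; 0 0 0 0 0 0 1; 0 0 0 0 0 0 1",
)

```text
time_s: 17.7
ee_pos: [0.5129, -0.1315, 0.1023]
tcp_rot: [0.999, 0.032, 0.0, 0.001]
ft_force: [-0.9, -1.3, 3.8]
opening: 0.226
finger_force: 63.1
```

drive_tool(
  plan="0 -1.2 0 0 0 0 1; 0 -1.2 0 0 0 0 1; 0 -1.2 0 0 0 0 1; 0 -1.2 0 0 0 0 1; 0 -1.2 0 0 0 0 1",
)

```text
time_s: 18.12
ee_pos: [0.5095, -0.0699, 0.1024]
tcp_rot: [0.999, 0.033, 0.001, 0.001]
ft_force: [4.2, 2.9, 1.4]
opening: 0.221
finger_force: 62.3
```

drive_tool(
  plan="0 -1.2 0 0 0 0 1; 0 -1.2 0 0 0 0 1; 0 -1.2 0 0 0 0 1; 0 -1.2 0 0 0 0 1; 0 -1.2 0 0 0 0 1",
)

```text
time_s: 18.53
ee_pos: [0.5052, -0.01, 0.1022]
tcp_rot: [0.999, 0.032, 0.0, 0.001]
ft_force: [-0.6, -0.8, 1.7]
opening: 0.223
finger_force: 62.9
```

```bash
python3 - <<'E'
from h import *
goto(.4825,.1106,.1023,.065)
E
```

```text
pos [ 0.5052 -0.01    0.1022] psi 0.0649 open 0.223 t 18.53 F [-0.6 -0.8  1.7]
  shift now-axes cm [ -1.48 -12.18  -0.02] turn [ 0.001 -0.001 -0.   ] | shift in target axes [-1.480e+00 -1.218e+01 -1.000e-02]
```

drive_tool(
  plan="0 -1.2 0 0 0 0 1; 0 -1.2 0 0 0 0 1; 0 -1.2 0 0 0 0 1; 0 -1.2 0 0 0 0 1; 0 -1.2 0 0 0 0 1",
)

```text
time_s: 18.95
ee_pos: [0.5012, 0.0493, 0.1024]
tcp_rot: [0.999, 0.032, 0.0, 0.001]
ft_force: [6.7, 1.1, 0.6]
opening: 0.218
finger_force: 62.3
```

drive_tool(
  plan="0 -1.2 0 0 0 0 1; 0 -1.2 0 0 0 0 1; 0 -1.2 0 0 0 0 1; 0 -1.2 0 0 0 0 1; 0 -1.2 0 0 0 0 1",
)

```text
time_s: 19.37
ee_pos: [0.4967, 0.1092, 0.1021]
tcp_rot: [0.999, 0.032, -0.0, 0.001]
ft_force: [-0.3, -6.5, 7.3]
opening: 0.222
finger_force: 63.5
```

drive_tool(
  plan="0 -0.4 0 0 0 0 1; 0 0 0 0 0 0 1; 0 0 0 0 0 0 1; 0 0 0 0 0 0 1",
)

```text
time_s: 19.7
ee_pos: [0.4958, 0.1135, 0.1011]
tcp_rot: [0.999, 0.033, -0.001, -0.0]
ft_force: [0.0, -0.4, -2.5]
opening: 0.219
finger_force: 62.3
```

```bash
python3 - <<'E'
from h import *
goto(.4975,.1116,.1023,.065)
c=np.array([.543,-.0488]);Rb=R.from_euler('z',.065).as_matrix()
def chips():
    im=cams.get_image('top');p=cams.camera_params('top')
    hsv=cv2.cvtColor(im,cv2.COLOR_RGB2HSV).astype(int);H,S,V=hsv[...,0],hsv[...,1],hsv[...,2]
    for n,m in dict(red=((H<4)|(H>175))&(S>200)&(V>100),orange=(H>8)&(H<15)&(S>220)&(V>170),green=(H>50)&(H<75)&(S>120)).items():
        m=m.astype('uint8');m[:130]=0;m[280:]=0;m[:,:240]=0;m[:,430:]=0
        k,l,st,ce=cv2.connectedComponentsWithStats(m)
        for i in range(1,k):
            if st[i,4]>15: print(n,st[i,4],np.round(ce[i]),np.round((Rb.T[:2,:2]@(atz('top',ce[i],.044,p)[:2]-c)),3))
    return im
cv2.imwrite('pics/t2.png',cv2.resize(chips()[120:290,220:440,::-1],None,fx=3,fy=3))
E
```

```text
pos [0.4958 0.1135 0.1011] psi 0.0652 open 0.219 t 19.7 F [ 0.  -0.4 -2.5]
  shift now-axes cm [ 0.16  0.2  -0.12] turn [-0.     0.002  0.   ] | shift in target axes [ 0.16  0.2  -0.12]
red 81 [282. 143.] [0.18  0.147]
red 117 [319. 178.] [0.083 0.062]
```

drive_tool(
  plan="0 0 -3.5 0 0 0 1; 1.56 3.7 0 0 0 0 1; 1.56 3.7 0 0 0 0 1; 1.56 3.7 0 0 0 0 1; 1.56 3.7 0 0 0 0 1",
)

```text
time_s: 20.17
ee_pos: [0.5689, -0.0324, 0.1368]
tcp_rot: [0.999, 0.032, -0.0, -0.0]
ft_force: [0.3, -0.0, -2.1]
opening: 0.219
finger_force: 62.3
```

drive_tool(
  plan="1.56 3.7 0 0 0 0 1; 0 0 0 0 0 0 1; 0 0 0 0 0 0 1; 0 0 0 0 0 0 1",
)

```text
time_s: 20.5
ee_pos: [0.5859, -0.0663, 0.1361]
tcp_rot: [0.999, 0.032, -0.001, -0.0]
ft_force: [-0.1, 0.3, -2.8]
opening: 0.221
finger_force: 62.3
```

```bash
cat >> h.py <<'E'
BC=np.array([.543,-.0488]);BR=R.from_euler('z',.065).as_matrix()[:2,:2]
def b2w(x,y): return BC+BR@np.array([x,y])
E
python3 - <<'E'
from h import *
p=cams.camera_params('wrist');im=cams.get_image('wrist')[:,:,::-1];cv2.imwrite('pics/w8.png',im)
goto(*b2w(.043,-.02),.1023,.065);s=read_state();print(BR.T@(s['ee_pos'][:2]-BC),s['finger_force'])
E
```

```text
pos [ 0.5859 -0.0652  0.1363] psi 0.0658 open 0.22 t 20.55 F [ 0.3 -0.2 -1.7]
  shift now-axes cm [0.13 0.09 3.4 ] turn [-0.001  0.001  0.001] | shift in target axes [0.13 0.09 3.4 ]
[ 0.04172959 -0.0191424 ] 62.29751944541931
```

View pics/w8.png

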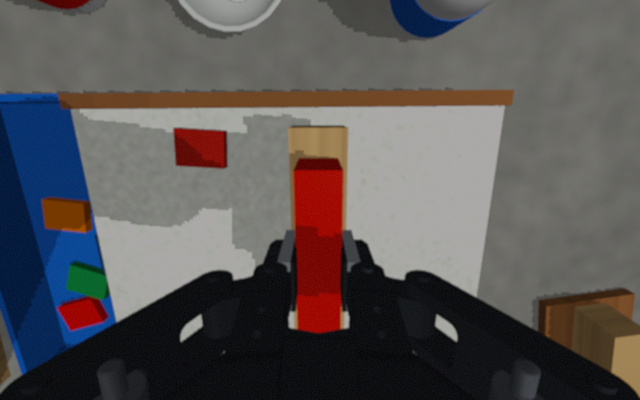

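drive_tool(
  plan="0.1 0 1.7 0 0 0 1; 0 0 1.6 0 0 0 1; 0 0 0.2 0 0 0 1; 0 0 0 0 0 0 1; 0 0 0 0 0 0 1",
)

```text
time_s: 20.97
ee_pos: [0.5874, -0.0645, 0.1019]
tcp_rot: [0.999, 0.034, -0.0, -0.0]
ft_force: [0.1, 0.5, -0.7]
opening: 0.22
finger_force: 63.5
```

drive_tool(
  plan="0 -1.2 0 0 0 0 1; 0 -1.2 0 0 0 0 1; 0 -1.2 0 0 0 0 1; 0 -1.2 0 0 0 0 1; 0 -1.2 0 0 0 0 1",
)

```text
time_s: 21.38
ee_pos: [0.5835, -0.0042, 0.1019]
tcp_rot: [0.999, 0.033, -0.0, -0.0]
ft_force: [-0.4, -0.4, -1.1]
opening: 0.222
finger_force: 63.5
```

drive_tool(
  plan="0 -1.2 0 0 0 0 1; 0 -1.2 0 0 0 0 1; 0 -1.2 0 0 0 0 1; 0 -1.2 0 0 0 0 1; 0 -1.2 0 0 0 0 1",
)

```text
time_s: 21.8
ee_pos: [0.5798, 0.0546, 0.1018]
tcp_rot: [0.999, 0.032, 0.0, 0.0]
ft_force: [0.1, -0.4, -1.3]
opening: 0.219
finger_force: 63.6
```

drive_tool(
  plan="0 -1.2 0 0 0 0 1; 0 -1.2 0 0 0 0 1; 0 -1.2 0 0 0 0 1; 0 -1.2 0 0 0 0 1; 0 -1.2 0 0 0 0 1",
)

```text
time_s: 22.22
ee_pos: [0.5759, 0.1144, 0.1018]
tcp_rot: [0.999, 0.032, -0.0, 0.0]
ft_force: [-0.2, -0.5, -0.7]
opening: 0.221
finger_force: 63.6
```

drive_tool(
  plan="0 -0.5 0 0 0 0 1; 0 0 0 0 0 0 1; 0 0 0 0 0 0 1",
)

```text
time_s: 22.47
ee_pos: [0.5755, 0.1186, 0.1016]
tcp_rot: [0.999, 0.033, -0.0, 0.0]
ft_force: [-1.0, -0.4, -1.4]
opening: 0.223
finger_force: 63.4
```

```bash
python3 - <<'E'
from h import *
s=read_state();print(BR.T@(s['ee_pos'][:2]-BC),s['ee_pos'],s['finger_force'])
E
```

```text
[0.0433307  0.16492023] [0.57552693 0.11858647 0.10160317] 63.408297300338745
```

drive_tool(
  plan="0 0 -3.5 0 0 0 1; 0 0 -3.5 0 0 0 1; 0 0 -1 0 0 -0.078 1; 0 0 0 0 0 -0.077 1; -1.92 3.21 0 0 0 0 1",
)

```text
time_s: 22.88
ee_pos: [0.5662, 0.09, 0.1837]
tcp_rot: [0.993, 0.115, 0.004, -0.003]
ft_force: [1.2, 1.8, -2.0]
opening: 0.222
finger_force: 63.5
```

drive_tool(
  plan="-1.92 3.21 0 0 0 0 1; -1.92 3.21 0 0 0 0 1; -1.92 3.21 0 0 0 0 1; -1.92 3.21 0 0 0 0 1; -1.92 3.21 0 0 0 0 1",
)

```text
time_s: 23.3
ee_pos: [0.504, -0.0974, 0.1818]
tcp_rot: [0.994, 0.109, -0.0, 0.0]
ft_force: [0.8, -0.9, -2.1]
opening: 0.221
finger_force: 63.5
```

drive_tool(
  plan="-1.92 3.21 0 0 0 0 1; -1.92 3.21 0 0 0 0 1; -1.92 3.21 0 0 0 0 1; -1.92 3.21 0 0 0 0 1; -1.92 3.21 0 0 0 0 1",
)

```text
time_s: 23.72
ee_pos: [0.4449, -0.2748, 0.1819]
tcp_rot: [0.994, 0.109, -0.0, 0.0]
ft_force: [0.7, 0.3, -1.7]
opening: 0.221
finger_force: 63.5
```

drive_tool(
  plan="0 0 0 0 0 0 1; 0 0 0 0 0 0 1; 0 0 0 0 0 0 1",
)

```text
time_s: 23.97
ee_pos: [0.4462, -0.2725, 0.1817]
tcp_rot: [0.994, 0.109, -0.0, -0.0]
ft_force: [-0.2, 0.0, -2.8]
opening: 0.221
finger_force: 63.4
```

```bash
python3 - <<'E'
from h import *
goto(.4235,-.343,.1166,.22)
im=cams.get_image('top')[:,:,::-1]
a=cv2.resize(im[150:310,150:310],(480,480),interpolation=cv2.INTER_CUBIC)
wi=cams.get_image('wrist')[:,:,::-1];cv2.imwrite('pics/w9.png',wi)
b=cv2.resize(cams.get_image('scene')[:,:,::-1][150:240,290:390],(320,288),interpolation=cv2.INTER_CUBIC)
d=cv2.resize(wi,(320,200))
cv2.imwrite('pics/t3.png',np.hstack([a,np.vstack([b[:280],d])]))
cv2.imwrite('pics/topfull3.png',im)
# anything non-white on the board surface?
hsv=cv2.cvtColor(im,cv2.COLOR_BGR2HSV)
for n in ((-.105,-.145),(-.105,.145),(.105,.145),(.105,-.145)): pass
poly=np.array([proj('top',[*b2w(*n),.036]) for n in ((-.103,-.14),(-.103,.14),(.103,.14),(.103,-.14))]).astype('int32')
M=np.zeros(im.shape[:2],'uint8');cv2.fillPoly(M,[poly],1)
print('coloured px on board',int((M.astype(bool)&(hsv[...,1]>100)).sum()))
E
```

```text
pos [ 0.4462 -0.2725  0.1817] psi 0.2183 open 0.221 t 23.97 F [-0.2  0.  -2.8]
  shift now-axes cm [-3.74  6.4   6.5 ] turn [-0.001 -0.    -0.002] | shift in target axes [-3.75  6.39  6.51]
coloured px on board 0
```

View pics/t3.png

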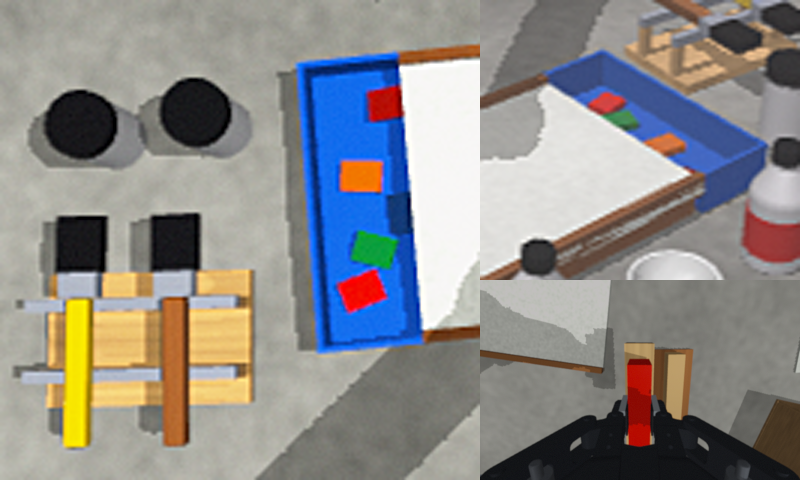

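```bash
python3 - <<'E'
from h import *
im=cv2.imread('pics/w9.png');I=cv2.cvtColor(im,cv2.COLOR_BGR2HSV)
for v in (160,180,200,220):
    row=I[v,330:450];m=(row[:,0]>10)&(row[:,0]<25)&(row[:,2]>165)&(row[:,1]>60);x=np.where(m)[0]+330
    x=x[x>365]
    if len(x): print(v,x.min(),x.max(),np.round(atz('wrist',(x.min(),v),.05),4),np.round(atz('wrist',(x.max()+1,v),.05),4))
    print(row[30:100:5].tolist() if v==180 else '')
E
```

```text
160 377 410 [ 0.4852 -0.311   0.05  ] [ 0.4914 -0.3383  0.05  ]

180 376 408 [ 0.4688 -0.3147  0.05  ] [ 0.4749 -0.3417  0.05  ]
[[14, 168, 97], [14, 172, 92], [18, 123, 87], [18, 121, 143], [19, 112, 189], [19, 113, 189], [19, 111, 188], [19, 112, 189], [19, 112, 189], [19, 113, 189], [15, 160, 148], [14, 162, 146], [14, 162, 145], [30, 10, 126]]
200 375 407 [ 0.4518 -0.3186  0.05  ] [ 0.458  -0.3461  0.05  ]

220 375 405 [ 0.4343 -0.3235  0.05  ] [ 0.4402 -0.3497  0.05  ]
```

drive_tool(
  plan="-1.85 3.12 0 0 0 0 1; -1.85 3.12 0 0 0 -0.006 1; 0 0 0 0 0 0 1; 0 0 0 0 0 0 1; 0 0 0 0 0 0 1",
)

```text
time_s: 24.53
ee_pos: [0.4246, -0.3402, 0.1817]
tcp_rot: [0.994, 0.113, 0.0, -0.0]
ft_force: [-0.3, 0.2, -1.4]
opening: 0.218
finger_force: 63.4
```

```bash
python3 - <<'E'
from h import *
goto(.4235,-.3415,.1166,.225)
E
```

```text
pos [ 0.4246 -0.3402  0.1817] psi 0.2271 open 0.218 t 24.53 F [-0.3  0.2 -1.4]
  shift now-axes cm [-0.14  0.11  6.51] turn [-0.001 -0.     0.002] | shift in target axes [-0.14  0.11  6.51]
```

drive_tool(
  plan="-0.1 0.1 3 0 0 0 1; 0 0 2.8 0 0 0 1; 0 0 0.4 0 0 0 1; 0 0 0 0 0 0 1; 0 0 0 0 0 0 1",
)

```text
time_s: 24.95
ee_pos: [0.4245, -0.3418, 0.1206]
tcp_rot: [0.994, 0.114, 0.001, 0.0]
ft_force: [0.1, -0.3, -1.7]
opening: 0.222
finger_force: 63.5
```

drive_tool(
  plan="0 0 0.2 0 0 0 1; 0 0 0 0 0 0 1; 0 0 0 0 0 0 1",
)

```text
time_s: 25.2
ee_pos: [0.424, -0.3428, 0.119]
tcp_rot: [0.994, 0.113, 0.001, 0.001]
ft_force: [0.4, -0.2, -1.0]
opening: 0.223
finger_force: 63.5
```

drive_tool(
  plan="0 -0.1 0.15 0 0 0 1; 0 0 0 0 0 0 1; 0 0 0.1 0 0 0 1; 0 0 0 0 0 0 1; 0 0 0 0 0 0 1",
)

```text
time_s: 25.62
ee_pos: [0.4233, -0.3416, 0.1158]
tcp_rot: [0.994, 0.113, 0.0, 0.0]
ft_force: [-0.8, 2.2, 3.2]
opening: 0.222
finger_force: 64.0
```

```bash
python3 - <<'E'
from h import *
goto(.4235,-.3415,.1166,.225)
E
```

```text
pos [ 0.4233 -0.3416  0.1158] psi 0.2259 open 0.222 t 25.62 F [-0.8  2.2  3.2]
  shift now-axes cm [ 0.02 -0.   -0.08] turn [ 0.    -0.     0.001] | shift in target axes [ 0.02 -0.   -0.08]
```

drive_tool(
  plan="0 0 0 0 0 0 4; 0 0 0 0 0 0 4; 0 0 0 0 0 0 4; 0 0 0 0 0 0 4; 0 0 -3 0 0 0 4",
)

```text
time_s: 26.03
ee_pos: [0.4201, -0.3394, 0.1409]
tcp_rot: [0.994, 0.113, -0.004, -0.004]
ft_force: [-0.7, -0.1, -1.0]
opening: 0.468
finger_force: 0.0
```

drive_tool(
  plan="0 0 -4 0 0 0 4; 0 0 -4 0 0 0 4; 0 -3 0 0 0 0 4; 0 -4 0 0 0 0 4; 0 -4 0 0 0 0 4",
)

```text
time_s: 26.45
ee_pos: [0.3984, -0.2339, 0.226]
tcp_rot: [0.994, 0.111, 0.001, 0.001]
ft_force: [1.2, 1.1, -0.3]
opening: 0.468
finger_force: 0.0
```

```bash
python3 - <<'E'
from h import *
im=cams.get_image('top');I=im.astype(int);m=((I[...,0]>120)&(I[...,1]<60)&(I[...,2]<60)).astype('uint8');m[:,:420]=0;m[:200]=0;m[310:]=0
k,l,st,ce=cv2.connectedComponentsWithStats(m)
for i in range(1,k):
    if st[i,4]>30:
        r=cv2.minAreaRect(np.argwhere(l==i)[:,::-1].astype('float32'));print(st[i],ce[i],atz('top',ce[i],.115),[np.round(atz('top',q,.115)[:2],3).tolist() for q in cv2.boxPoints(r)])
cv2.imwrite('pics/t4.png',im[:,:,::-1])
goto(.5991,.2668,.25,.4)
E
```

```text
[474 236  13  15 115] [479.44347826 241.91304348] [ 0.45266994 -0.33243088  0.115     ] [[0.464, -0.32], [0.469, -0.339], [0.439, -0.346], [0.434, -0.327]]
pos [ 0.396  -0.2251  0.225 ] psi 0.2327 open 0.47 t 26.5 F [-2.8  7.9 -1.7]
  shift now-axes cm [ 31.1  -43.19  -2.31] turn [-0.006  0.001 -0.167] | shift in target axes [ 37.86 -37.4   -2.5 ]
```

drive_tool(
  plan="0 0 0 0 0 0.117 7.2; 0 0 0 0 0 0.116 7.2; 1.35 -3.28 0 0 0 0 7.2; 1.35 -3.28 0 0 0 0 7.2; 1.35 -3.28 0 0 0 0 7.2",
)

```text
time_s: 26.92
ee_pos: [0.44, -0.1356, 0.2255]
tcp_rot: [1.0, -0.005, 0.0, 0.0]
ft_force: [1.2, -0.3, -0.2]
opening: 0.844
finger_force: 0.0
```

drive_tool(
  plan="1.35 -3.28 0 0 0 0 7.2; 1.35 -3.28 0 0 0 0 7.2; 1.35 -3.28 0 0 0 0 7.2; 1.35 -3.28 0 0 0 0 7.2; 1.35 -3.28 0 0 0 0 7.2",
)

```text
time_s: 27.33
ee_pos: [0.5089, 0.0288, 0.2254]
tcp_rot: [1.0, -0.004, 0.0, 0.0]
ft_force: [0.8, -0.3, -0.2]
opening: 0.843
finger_force: 0.0
```

drive_tool(
  plan="1.35 -3.28 0 0 0 0 7.2; 1.35 -3.28 0 0 0 0 7.2; 1.35 -3.28 0 0 0 0 7.2; 1.35 -3.28 0 0 0 0 7.2; 0 0 0 0 0 0 7.2",
)

```text
time_s: 27.75
ee_pos: [0.5645, 0.1666, 0.2254]
tcp_rot: [1.0, 0.001, 0.001, -0.003]
ft_force: [-0.2, 0.9, -0.1]
opening: 0.845
finger_force: 0.0
```

drive_tool(
  plan="0 0 0 0 0 0 7.2; 0 0 0 0 0 0 7.2; 0 0 0 0 0 0 7.2",
)

```text
time_s: 28.0
ee_pos: [0.5632, 0.1563, 0.225]
tcp_rot: [1.0, -0.005, -0.0, 0.001]
ft_force: [0.6, -0.6, -0.1]
opening: 0.843
finger_force: 0.0
```

```bash
python3 - <<'E'
from h import *
goto(.5991,.2668,.16,0)
p=cams.camera_params('wrist');im=cams.get_image('wrist');cv2.imwrite('pics/w10.png',im[:,:,::-1])
m=(im.max(2)<45).astype('uint8')
k,l,st,ce=cv2.connectedComponentsWithStats(m)
for i in range(1,k):
    if st[i,4]>300: x,y,w,h,a=st[i];print(st[i],np.round(atz('wrist',(x+w/2,y+h/2),.09,p),4))
print(proj('wrist',(.5991,.2668,.09),p),proj('wrist',(.5923,.3592,.09),p))
E
```

```text
pos [0.5632 0.1563 0.225 ] psi -0.0093 open 0.843 t 28.0 F [ 0.6 -0.6 -0.1]
  shift now-axes cm [  3.49 -11.1    6.49] turn [ 0.001  0.001 -0.009] | shift in target axes [  3.59 -11.05   6.5 ]
[ 152  117   69   64 3466] [0.6009 0.2653 0.09  ]
[  44  127   75   63 3773] [0.5939 0.3536 0.09  ]
[  84  228   52   47 2045] [0.5092 0.346  0.09  ]
[    0   228   640   172 54014] [0.4415 0.1563 0.09  ]
[184.93377353 151.21471271] [ 75.14595606 160.44092534]
```

drive_tool(
  plan="1.2 -3.65 0 0 0 -0.009 7.2; 1.2 -3.65 0 0 0 0 7.2; 1.2 -3.65 0 0 0 0 7.2; 0 0 0 0 0 0 7.2; 0 0 0 0 0 0 7.2",
)

```text
time_s: 28.47
ee_pos: [0.5991, 0.269, 0.2251]
tcp_rot: [1.0, 0.002, -0.0, -0.0]
ft_force: [0.2, 0.6, 0.7]
opening: 0.844
finger_force: 0.0
```

```bash
python3 - <<'E'
from h import *
goto(.600,.266,.068,0)
E
```

```text
pos [0.5991 0.269  0.2251] psi 0.0043 open 0.844 t 28.47 F [0.2 0.6 0.7]
  shift now-axes cm [ 0.1   0.32 15.71] turn [-0.001  0.     0.004] | shift in target axes [ 0.09  0.3  15.71]
```

drive_tool(
  plan="0.1 0.2 3.5 0 0 0 7.2; 0 0 3.5 0 0 0 7.2; 0 0 3.2 0 0 0 7.2; 0 0 3 0 0 0 7.2; 0 0 2.5 0 0 0 7.2",
)

```text
time_s: 28.88
ee_pos: [0.6, 0.2618, 0.0663]
tcp_rot: [1.0, -0.001, -0.001, 0.001]
ft_force: [0.4, -0.1, 0.2]
opening: 0.843
finger_force: 0.0
```

drive_tool(
  plan="0 0 0 0 0 0 7.2; 0 0 0 0 0 0 4.5; 0 0 0 0 0 0 4.5; 0 0 0 0 0 0 4.5; 0 0 0 0 0 0 4.5",
)

```text
time_s: 29.3
ee_pos: [0.6015, 0.2656, 0.0704]
tcp_rot: [1.0, 0.001, 0.002, -0.0]
ft_force: [-0.2, 0.7, -0.7]
opening: 0.594
finger_force: 62.3
```

drive_tool(
  plan="0 0 0 0 0 0 4.5; 0 0 -1 0 0 0 4.5; 0 0 -1 0 0 0 4.5; 0 0 0 0 0 0 4.5; 0 0 0 0 0 0 4.5",
)

```text
time_s: 29.72
ee_pos: [0.6011, 0.266, 0.0897]
tcp_rot: [1.0, 0.001, 0.001, -0.001]
ft_force: [-0.4, 0.6, -1.1]
opening: 0.595
finger_force: 62.5
```

drive_tool(
  plan="0 0 0 0 0 0 4.5; 0 0 0 0 0 0 4.5; 0 0 0 0 0 0 4.5",
)

```text
time_s: 29.97
ee_pos: [0.6001, 0.2654, 0.0878]
tcp_rot: [1.0, 0.001, -0.0, 0.0]
ft_force: [0.1, 0.4, -0.6]
opening: 0.596
finger_force: 62.5
```

drive_tool(
  plan="0 0 1 0 0 0 4.5; 0 0 0.8 0 0 0 4.5; 0 0 0 0 0 0 4.5; 0 0 0 0 0 0 4.5; 0 0 0 0 0 0 4.5",
)

```text
time_s: 30.38
ee_pos: [0.6003, 0.2661, 0.0697]
tcp_rot: [1.0, 0.001, -0.0, -0.0]
ft_force: [0.1, 0.1, 1.1]
opening: 0.593
finger_force: 62.6
```

drive_tool(
  plan="0 0 0.1 0 0 0 4.5; 0 0 0 0 0 0 4.5; 0 0 0 0 0 0 4.5",
)

```text
time_s: 30.63
ee_pos: [0.6004, 0.266, 0.0697]
tcp_rot: [1.0, 0.001, 0.0, -0.0]
ft_force: [-0.8, -0.1, 4.7]
opening: 0.601
finger_force: 63.2
```

drive_tool(
  plan="0 0 0 0 0 0 7.2; 0 0 0 0 0 0 7.2; 0 0 0 0 0 0 7.2; 0 0 0 0 0 0 7.2; 0 0 -3 0 0 0 7.2",
)

```text
time_s: 31.05
ee_pos: [0.5968, 0.2631, 0.0935]
tcp_rot: [1.0, 0.001, -0.005, 0.003]
ft_force: [-0.1, -0.4, -1.1]
opening: 0.843
finger_force: 0.0
```

drive_tool(
  plan="0 0 -4 0 0 0 7.2; 0 0 -4 0 0 0 7.2; -0.35 -3.2 -1 0 0 0 7.2; -0.35 -3.2 0 0 0 0 7.2; -0.1 -2.6 0 0 0 0 7.2",
)

```text
time_s: 31.47
ee_pos: [0.5922, 0.3577, 0.1913]
tcp_rot: [1.0, 0.001, 0.001, -0.001]
ft_force: [0.0, 0.0, -0.3]
opening: 0.843
finger_force: 0.0
```

drive_tool(
  plan="0 0 0 0 0 0 7.2; 0 0 0 0 0 0 7.2; 0 0 0 0 0 0 7.2",
)

```text
time_s: 31.72
ee_pos: [0.5924, 0.3544, 0.1886]
tcp_rot: [1.0, 0.001, -0.0, 0.001]
ft_force: [0.4, -0.4, 0.1]
opening: 0.842
finger_force: 0.0
```

```bash
python3 - <<'E'
from h import *
goto(.593,.357,.068,0)
p=cams.camera_params('wrist');im=cams.get_image('wrist');cv2.imwrite('pics/w11.png',im[:,:,::-1])
m=(im.max(2)<45).astype('uint8')
k,l,st,ce=cv2.connectedComponentsWithStats(m)
for i in range(1,k):
    if st[i,4]>300: x,y,w,h,a=st[i];print(st[i],np.round(atz('wrist',(x+w/2,y+h/2),.09,p),4))
E
```

```text
pos [0.5924 0.3544 0.1886] psi 0.0013 open 0.842 t 31.72 F [ 0.4 -0.4  0.1]
  shift now-axes cm [ 0.06 -0.28 12.06] turn [0.002 0.    0.001] | shift in target axes [ 0.06 -0.26 12.06]
[ 398  158   66   69 1496] [0.6017 0.2721 0.09  ]
[ 277  165   69   71 3789] [0.5955 0.36   0.09  ]
[    0   238   640   162 51316] [0.4932 0.3534 0.09  ]
[ 289  272   40   51 1930] [0.5136 0.3624 0.09  ]
```

drive_tool(
  plan="0.1 -0.35 3.5 0 0 0 7.2; 0 0 3.5 0 0 0 7.2; 0 0 3 0 0 0 7.2; 0 0 2 0 0 0 7.2; 0 0 0 0 0 0 7.2",
)

```text
time_s: 32.18
ee_pos: [0.5912, 0.3546, 0.0637]
tcp_rot: [1.0, -0.0, -0.004, 0.003]
ft_force: [-0.3, -0.4, -0.8]
opening: 0.843
finger_force: 0.0
```

drive_tool(
  plan="0 0 0 0 0 0 4.5; 0 0 0 0 0 0 4.5; 0 0 0 0 0 0 4.5; 0 0 0 0 0 0 4.5; 0 0 0 0 0 0 4.5",
)

```text
time_s: 32.6
ee_pos: [0.5941, 0.3591, 0.0708]
tcp_rot: [1.0, 0.001, 0.001, -0.0]
ft_force: [0.2, -0.5, 1.6]
opening: 0.596
finger_force: 63.3
```

drive_tool(
  plan="0 0 -1 0 0 0 4.5; 0 0 -3 0 0 0 4.5; 0 0 -3 0 0 0 4.5; 0 0 -3 0 0 0 4.5; 0 0 0 0 0 0 4.5",
)

```text
time_s: 33.02
ee_pos: [0.5961, 0.3615, 0.1772]
tcp_rot: [1.0, 0.001, 0.005, -0.004]
ft_force: [1.5, 0.9, -2.5]
opening: 0.59
finger_force: 64.5
```

drive_tool(
  plan="0 0 0 0 0 0 4.5; 0 0 0 0 0 0 4.5; 0 0 0 0 0 0 4.5",
)

```text
time_s: 33.27
ee_pos: [0.592, 0.3579, 0.1669]
tcp_rot: [1.0, 0.001, -0.002, 0.001]
ft_force: [-0.1, -0.6, -4.7]
opening: 0.595
finger_force: 64.4
```

```bash
python3 - <<'E'
from h import *
goto(*b2w(0,0),.17,0)
E
```

```text
pos [0.592  0.3579 0.1669] psi 0.0018 open 0.595 t 33.27 F [-0.1 -0.6 -4.7]
  shift now-axes cm [-4.97 40.66 -0.17] turn [0.003 0.004 0.002] | shift in target axes [-4.9  40.67 -0.31]
```

drive_tool(
  plan="0 0 -3 0 0 0 4.5; 0 0 -3 0 0 0 4.5; -0.41 3.39 0 0 0 0 4.5; -0.41 3.39 0 0 0 0 4.5; -0.41 3.39 0 0 0 0 4.5",
)

```text
time_s: 33.68
ee_pos: [0.58, 0.2562, 0.2276]
tcp_rot: [1.0, 0.002, -0.001, 0.001]
ft_force: [1.2, -1.2, -5.3]
opening: 0.593
finger_force: 65.1
```

drive_tool(
  plan="-0.41 3.39 0 0 0 0 4.5; -0.41 3.39 0 0 0 0 4.5; -0.41 3.39 0 0 0 0 4.5; -0.41 3.39 0 0 0 0 4.5; -0.41 3.39 0 0 0 0 4.5",
)

```text
time_s: 34.1
ee_pos: [0.5594, 0.0859, 0.2275]
tcp_rot: [1.0, 0.001, -0.002, 0.0]
ft_force: [0.8, -0.2, -4.3]
opening: 0.59
finger_force: 65.0
```

drive_tool(
  plan="-0.41 3.39 0 0 0 0 4.5; -0.41 3.39 0 0 0 0 4.5; -0.41 3.39 0 0 0 0 4.5; -0.41 3.39 0 0 0 0 4.5; 0 0 0 0 0 0 4.5",
)

```text
time_s: 34.52
ee_pos: [0.5424, -0.0577, 0.2273]
tcp_rot: [1.0, -0.005, -0.003, 0.003]
ft_force: [-0.1, -2.3, -4.8]
opening: 0.596
finger_force: 65.2
```

drive_tool(
  plan="0 0 0 0 0 0 4.5; 0 0 0 0 0 0 4.5; 0 0 0 0 0 0 4.5",
)

```text
time_s: 34.77
ee_pos: [0.5445, -0.0462, 0.2285]
tcp_rot: [1.0, 0.002, -0.001, -0.0]
ft_force: [-0.5, 0.7, -4.1]
opening: 0.598
finger_force: 65.2
```

```bash
python3 - <<'E'
from h import *
goto(*b2w(0,0),.107,0);print(read_state()['finger_force'])
E
```

```text
pos [ 0.5445 -0.0462  0.2285] psi 0.0041 open 0.598 t 34.77 F [-0.5  0.7 -4.1]
  shift now-axes cm [-0.13  0.27 12.15] turn [-0.001  0.002  0.004] | shift in target axes [-0.15  0.26 12.15]
65.18503993749619
```

drive_tool(
  plan="0 0 4 0 0 0 4.5; 0 0 4 0 0 0 4.5; 0 0 2.8 0 0 0 4.5; 0 0 0.7 0 0 0 4.5; 0 0 0 0 0 0 4.5",
)

```text
time_s: 35.18
ee_pos: [0.5433, -0.0464, 0.1121]
tcp_rot: [1.0, 0.002, -0.003, -0.0]
ft_force: [0.4, -0.5, -4.9]
opening: 0.593
finger_force: 64.6
```

drive_tool(
  plan="0 0 0 0 0 0 4.5; 0 0 0 0 0 0 4.5; 0 0 0.3 0 0 0 4.5; 0 0 0 0 0 0 4.5; 0 0 0 0 0 0 4.5",
)

```text
time_s: 35.6
ee_pos: [0.5452, -0.0479, 0.1123]
tcp_rot: [1.0, 0.001, 0.001, 0.0]
ft_force: [-0.3, -0.2, -5.0]
opening: 0.597
finger_force: 64.6
```

```bash
python3 - <<'E'
from h import *
goto(*b2w(0,0),.107,0);print(read_state()['finger_force'])
E
```

```text
pos [ 0.5452 -0.0479  0.1123] psi 0.0017 open 0.597 t 35.6 F [-0.3 -0.2 -5. ]
  shift now-axes cm [-0.23  0.09  0.53] turn [ 0.    -0.002  0.002] | shift in target axes [-0.22  0.09  0.53]
64.63844865560532
```

drive_tool(
  plan="0 0 0.25 0 0 0 4.5; 0 0 0.15 0 0 0 4.5; 0 0 0 0 0 0 4.5; 0 0 0 0 0 0 4.5; 0 0 0 0 0 0 4.5",
)

```text
time_s: 36.02
ee_pos: [0.5448, -0.0479, 0.1073]
tcp_rot: [1.0, 0.001, -0.0, 0.0]
ft_force: [0.1, -0.0, -4.9]
opening: 0.596
finger_force: 64.6
```

drive_tool(
  plan="0 0 0.1 0 0 0 4.5; 0 0 0 0 0 0 4.5; 0 0 0 0 0 0 4.5",
)

```text
time_s: 36.27
ee_pos: [0.545, -0.0479, 0.1068]
tcp_rot: [1.0, 0.001, 0.0, 0.0]
ft_force: [-0.3, 0.1, -0.8]
opening: 0.599
finger_force: 65.4
```

Touching down (load dropping off). A touch more, then release and rise.

drive_tool(
  plan="0 0 0.05 0 0 0 4.5; 0 0 0 0 0 0 4.5; 0 0 0 0 0 0 7.2; 0 0 0 0 0 0 7.2; 0 0 0 0 0 0 7.2",
)

```text
time_s: 36.68
ee_pos: [0.5453, -0.0479, 0.1061]
tcp_rot: [1.0, 0.001, 0.001, 0.0]
ft_force: [-0.4, -1.0, -0.7]
opening: 0.848
finger_force: 0.0
```

drive_tool(
  plan="0 0 0 0 0 0 7.2; 0 0 -3 0 0 0 7.2; 0 0 -4 0 0 0 7.2; 0 0 -4 0 0 0 7.2; 0 0 -3 0 0 0 7.2",
)

```text
time_s: 37.1
ee_pos: [0.5456, -0.0478, 0.249]
tcp_rot: [1.0, 0.001, 0.002, 0.0]
ft_force: [0.6, 0.2, -0.1]
opening: 0.842
finger_force: 0.0
```

drive_tool(
  plan="-1 3.5 0 0 0 0 7.2; -1 3.5 0 0 0 0 7.2; -1 3.5 0 0 0 0 7.2; 0 0 0 0 0 0 7.2; 0 0 0 0 0 0 7.2",
)

```text
time_s: 37.52
ee_pos: [0.5142, -0.1556, 0.2458]
tcp_rot: [1.0, -0.002, 0.0, 0.0]
ft_force: [-0.7, 0.8, -0.1]
opening: 0.845
finger_force: 0.0
```

```bash
python3 - <<'E'
from h import *
im=cams.get_image('top');o=cv2.imread('pics/top0.png')[:,:,::-1]
m=(im.max(2)<45).astype('uint8');k,l,st,ce=cv2.connectedComponentsWithStats(m)
for i in range(1,k):
    x,y,w,h,a=st[i]
    if 100<a<900 and 150<x<420: print(st[i],np.round(ce[i]),'z.09',np.round(atz('top',ce[i],.09),3),'z.126',np.round(atz('top',ce[i],.126),3))
# chips colours in trough, bystander difference
hsv=cv2.cvtColor(im,cv2.COLOR_RGB2HSV).astype(int);H,S,V=hsv[...,0],hsv[...,1],hsv[...,2]
for n,mm in dict(red=((H<4)|(H>175))&(S>180)&(V>80),orange=(H>8)&(H<15)&(S>220)&(V>170),green=(H>50)&(H<75)&(S>120),dblue=(H>100)&(H<120)&(S>150)&(V<130)&(V>40)).items():
    mm=mm.astype('uint8');mm[:165]=0;mm[275:]=0;mm[:,:245]=0;mm[:,430:]=0
    k,l,st,ce=cv2.connectedComponentsWithStats(mm)
    for i in range(1,k):
        if st[i,4]>25: print(n,st[i,4],np.round(BR.T@(atz('top',ce[i],.012)[:2]-BC),3))
d=np.abs(im.astype(int)-o)[100:160,250:410].max(2);print('bystander diff px',int((d>60).sum()))
print(read_state()['qd'])
E
```

```text
[414 154  17  50 593] [422. 178.] z.09 [ 0.604 -0.222  0.09 ] z.126 [ 0.597 -0.213  0.126]
[205 176  23  23 409] [216. 187.] z.09 [0.598 0.263 0.09 ] z.126 [0.591 0.252 0.126]
[377 183  48  55 560] [401. 209.] z.09 [ 0.535 -0.169  0.09 ] z.126 [ 0.531 -0.162  0.126]
[338 193  23  24 430] [349. 205.] z.09 [ 0.547 -0.049  0.09 ] z.126 [ 0.542 -0.047  0.126]
[201 221  15  19 270] [208. 230.] z.09 [0.497 0.28  0.09 ] z.126 [0.494 0.269 0.126]
[169 222  16  19 287] [177. 231.] z.09 [0.498 0.354 0.09 ] z.126 [0.495 0.34  0.126]
red 100 [0.084 0.169]
red 122 [-0.073  0.201]
orange 116 [0.024 0.193]
green 118 [-0.039  0.187]
dblue 263 [0.023 0.222]
dblue 97 [-0.011  0.163]
bystander diff px 0
[-0.02936419  0.00379193 -0.03656548 -0.00214939 -0.00206307 -0.00129581
  0.00082831]
```

```bash
python3 -c "
from station import order
print(order.hand_in())"
```

```text
the job is handed in; nothing more can be done
None
```

The job is handed in (no verdict returned): two brushes are on the rack, five chips in the trough, the scraper on its ledge, the full jar on the middle of the board and the empty jar back in its place, all checked by camera before handing in.

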